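# Hang-dried resin ring into the curing lamp

### The job

The larger of the two cream resin rings on the drip rail is ready for curing: fold the curing lamp's head up until it stands 70 degrees open from its base, lift the ring up and off its hook, and stand it upright in the slotted cradle on the lamp's base, seated fully down in the slot. The coat is tacky, so never drop the ring or lay it flat. Leave the small ring and the tape roll hanging, and do not disturb the other things on the bench.

Things in the scene. Friction and masses are not known exactly. Their poses are not given: they have to be found in the camera images.
- ring_large: the ring to cure: flat cream resin ring, 96 mm outside, 60 mm inside diameter, 13 mm thick, about 70 g. Origin at its centre; its x axis is the ring's axis (square to its flat faces). It hangs upright by the top of its bore on one of the rail's three hooks
- ring_small: the other cream resin ring, 74 mm outside, 44 mm inside, 13 mm thick; origin at its centre, x along its axis; hangs on another hook and stays there
- tape_roll: roll of masking tape, 89 mm outside, about 50 mm hole, 19 mm wide; origin at its centre, x along its axis; hangs on the third hook and stays there
- rack: fixed steel drip rail. Origin on the bench below the middle hook; hook tips point to -x, y runs along the rail. Crossbar (12 mm) at x = +66 mm, 178 mm high, posts at y = +-128 mm. Hooks of 7 mm wire at y = -104, 0, +104 mm: trough at x = 0 (wire's top at 173.5 mm), tip turned up at x = -30 mm, 200 mm high, so a hung thing must rise 27 mm or more and then go out to -x
- lamp: flip-top curing lamp, white, fixed: base plate 215 mm (x) by 150 mm (y), top 14 mm above the bench. Origin on the bench under the base's centre; the hinge lies at x = +83 mm (rear), the front is -x
- cradle_seat (a point): where the centre of the large ring rests when fully home in the cradle, 73 mm above the bench, 67 mm in front of the base's centre. Cradle: grey saddle 92 mm long, slot along its y, 16.5 mm wide, open above, flared lips up to 62 mm above the bench, V floor that centres the ring. The ring's axis then lies along this point's x (the lamp's x), either way round
- lamp_head (a joint): angle of the lamp's head in rad: 0 = folded flat over the base, 1.22 = 70 degrees open, 1.92 = stop. A stiff hinge: the head stays where it is left. The head is 138 mm wide, 22 mm thick, and reaches from the hinge to 185 mm from it
- lamp_bar (a point): middle of the round steel bar handle (10 mm thick, 90 mm long, parallel to the hinge) at the free edge of the head, 218 mm from the hinge axis, 28 mm clear of the head's edge. Its axes turn with the head
- lamp_hinge (a point): middle of the hinge axis, 85 mm above the bench; the axis runs along the lamp's y
- resin_bottle: white bottle with blue cap, 54 mm across, 118 mm tall, origin under its centre; bystander
- scale: pocket scale with closed lid, 125x76x23 mm, origin under its centre; bystander
- cups: stack of clear cups, 63 mm across, 72 mm tall, origin under its centre; bystander
- resin_disc: cream resin disc with a cross bar, 114x85x13 mm, origin under its centre; bystander

How it is judged:
By the outcome, as a careful person would: the job done as asked, in the order asked, and still so for the second after the job is handed in, with the robot touching nothing.
It also fails if it takes over 54 s, if anything falls off the work surface, if the arm or the gripper's body presses on something with over 40 N, if the wrist force passes 120 N, or if a joint passes its speed limit or range.

### The arm

A 6-joint arm with a two-finger parallel gripper is mounted at the origin on a cart in front of the work surface, level with it; the furniture and walls round the work are solid. World frame = base frame: x ahead of the robot, y to its left, z up, the work surface at z = 0. Lengths are in m, angles in degrees, forces in N, time in s.
With the tool pointing down it reaches from about 0.325 to 0.925 m from the base axis. Payload 3.1 kg.
Tool frame: the origin (TCP) lies at the very end of the fingers, on their centre line; the grasp point (between the pads) lies 19 mm behind it; z points along the fingers, x is the direction in which the jaws open and shut, and the axes are right-handed (so a half turn about z gives the same grasp; the last joint's range is limited). The gripper opens to 85 mm and grips with 20 to 120 N. Pads are 22 mm wide; open, the fingers measure 114 mm over their backs; the gripper's body (76 mm by 85 mm) begins 54 mm behind the grasp point. The pads swing forward as they close: fully open they stand 13 mm farther back than shut.
Start: joints at [-83.434, 12.427, 92.441, -0, 75.132, -6.429], TCP at [0.141, -0.609, 0.199] pointing down, gripper open.
Joint ranges: [-157.48, 157.48], [-44.54, 120.13], [17.64, 146.25], [-64.5, 244.5], [7.68, 150.69], [-147.95, 147.95]. Speed limits (degrees/s): [159.86, 159.86, 180, 180, 180, 180].

### API

Orientations are given as a 3x3 rotation matrix whose columns are the frame's x, y, z axes.
In Python, from bench import sense, get_image, calibration, sign_off gives the robot as it stands.
- The arm moves only by the tool step_arm, never from a script. Its argument "series" is a list of rows, each a list of 7 numbers: the shift along the world's x, y, z in m, then the turn, a rotation vector about the world's x, y, z in rad, then the finger opening in m, from 0 to 0.0854. In form: [[x, y, z, ax, ay, az, claw], ...]. A call has exactly 10 rows; each row shifts and turns the pose as measured when the row begins; what a row does not reach is not made up. A row lasts 1/12 s, in which the tool goes at most 41.7 mm and 7.16 degrees, less where a joint would pass 70% of its speed; a pose out of reach is approached as far as the arm can. A call is refused whole if a number of a shift passes 0.0417 or a number of a turn 0.125, either way. A call with a gripper value outside its range is refused whole. The fingers move at their own pace and stop on an object; "grip_force" is the grip in N (left out, the last holds). Time passes only in rows, so rows that do not move let the fingers close, or fill a call up. It gives the time, the measured TCP pose, the force and the opening at its end, in the units of the state.
- sense(): the state, without advancing time (a new reading comes with each control period).
- get_image(name): name is "side" or "top" or "wrist"; returns the picture (400x640x3 uint8, red, green, blue); there is no depth.
- calibration(name): a dict with "mtx" (3x3 intrinsics, pixels), "extrinsics" (4x4, takes a point from camera to world coordinates). Camera axes: x right, y up, looking along -z (the intrinsics and any distortion apply to the point x, -y, -z); pixel columns grow to the right and rows downward; lengths in m; the calibration is good to about 2 mm. A picture is of the moment at which its call begins: read the wrist's pose just before it. calibration takes no time and is no camera call; for the wrist camera it gives the pose at the moment of the call.
- sign_off(): hands the job in, once; it reports no verdict.
The state is a dict: "clock": time; "qpos": joint angles; "joint_velocities": joint speeds; "joint_torque": joint torques, N m; "position": TCP position; "orientation": TCP orientation; "force": force on the tool from outside, world axes, zero at the start; "ft_torque": the same for the moment, N m; "finger_gap": finger opening in m.
Only numpy, scipy, OpenCV 4.12 (cv2) and the standard library are available. Lean on these libraries where they do the work, as an engineer would, in place of code of your own. Each camera call takes 0.05 s, during which the arm holds its last target. There are 200 camera calls.

## Working session

There is one attempt and no reset: what is moved stays moved. The work goes in short steps, Python scripts to look and compute and a tool call to move; the robot and the scene stay as the last step left them, time stands still between calls to the robot, and variables do not carry over. Pictures are saved under pics/ and viewed, about 8 in all and at most 12, crops included, and the job is handed in when it is done.

Besides the shell and the picture viewer there is one more tool, called after ">>>" as name([rows], argument=value, ...), one row to a line, values as JSON. step_arm: Moves the arm, as the interface text tells. Its arguments: {"type":"object","properties":{"series":{"type":"array","items":{"type":"array","items":{"type":"number"}}},"grip_force":{"type":"number"}},"required":["series"]}

```bash
mkdir -p pics
cat > h.py <<'E'
import numpy as np, cv2
from bench import sense, get_image, calibration, sign_off
def snap(n,f):
    c=calibration(n); im=get_image(n); cv2.imwrite('pics/'+f,im[:,:,::-1]); return im,c
def ray(c,u,v):
    K=np.array(c['mtx']);T=np.array(c['extrinsics'])
    d=np.linalg.solve(K,[u,v,1.]); d=T[:3,:3]@(d*[1,-1,-1]); return T[:3,3],d/np.linalg.norm(d)
def onz(c,u,v,z):
    o,d=ray(c,u,v); return o+d*(z-o[2])/d[2]
def proj(c,p):
    K=np.array(c['mtx']);T=np.array(c['extrinsics'])
    q=T[:3,:3].T@(np.array(p)-T[:3,3]); q=K@(q*[1,-1,-1]); return q[:2]/q[2]
def tri(c1,a,c2,b):
    o1,d1=ray(c1,*a);o2,d2=ray(c2,*b)
    t=np.linalg.lstsq(np.c_[d1,-d2],o2-o1,rcond=None)[0]
    p,q=o1+t[0]*d1,o2+t[1]*d2; return (p+q)/2,np.linalg.norm(p-q)
E
python3 - <<'E'
from h import *
for n in('top','side'):
    im,c=snap(n,n+'0.png'); print(n,{k:(np.round(v,4).tolist() if k in('mtx','extrinsics') else v) for k,v in c.items()})
print(sense())
E
```

```text
top {'mtx': [[406.8345, 0.0, 320.283], [0.0, 406.8345, 200.5407], [0.0, 0.0, 1.0]], 'extrinsics': [[0.0035, 0.9829, -0.1843, 0.4019], [-0.9999, 0.0011, -0.013, 0.1987], [-0.0125, 0.1843, 0.9828, 1.0209], [0.0, 0.0, 0.0, 1.0]]}
side {'mtx': [[371.9302, 0.0, 326.0482], [0.0, 371.9302, 200.7891], [0.0, 0.0, 1.0]], 'extrinsics': [[0.9999, -0.0138, -0.0028, 0.5647], [0.0063, 0.6132, -0.7899, -0.4532], [0.0126, 0.7898, 0.6132, 0.6067], [0.0, 0.0, 0.0, 1.0]]}
{'clock': 0.1, 'qpos': array([-8.34353423e+01,  1.24741078e+01,  9.25206871e+01,  3.63783751e-04,
        7.51324346e+01, -6.42817321e+00]), 'joint_velocities': array([-0.09725169, -0.10808199, -0.15502807,  0.08087042, -0.0668129 ,
        0.05073679]), 'joint_torque': array([-7.99182708e-04, -3.98076940e+01, -3.04969275e+01, -2.05410433e-04,
        4.26109720e-03,  1.21312505e-05]), 'position': array([ 0.14045247, -0.60817762,  0.19776804]), 'orientation': array([[ 2.24827269e-01, -9.74398603e-01, -2.47768980e-04],
       [-9.74396138e-01, -2.24827261e-01,  2.20671341e-03],
       [-2.20592368e-03, -2.54704212e-04, -9.99997535e-01]]), 'force': array([ 0.38775076, -0.27997783,  0.65795945]), 'ft_torque': array([ 0.01959917,  0.05376735, -0.01680599]), 'finger_gap': 0.08544476319741875}
```

View pics/top0.png

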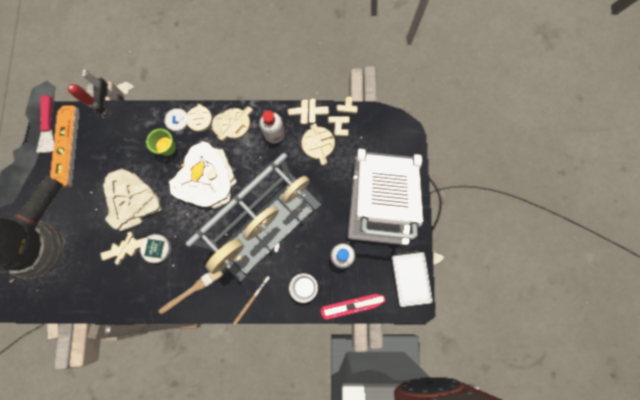

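View pics/side0.png

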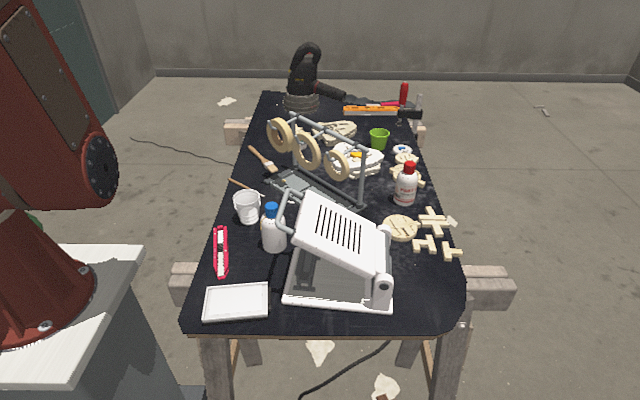

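Run:
```python
import cv2
a=cv2.imread('pics/top0.png');b=cv2.imread('pics/side0.png')
x=cv2.resize(a[140:290,180:440],None,fx=3,fy=3,interpolation=cv2.INTER_CUBIC)[:, :800]
cv2.imwrite('pics/c1.png',x)
x=cv2.resize(b[105:315,230:430],None,fx=2.85,fy=2.85,interpolation=cv2.INTER_CUBIC)
cv2.imwrite('pics/c2.png',x)
```

```text
(no output)
```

View pics/c1.png

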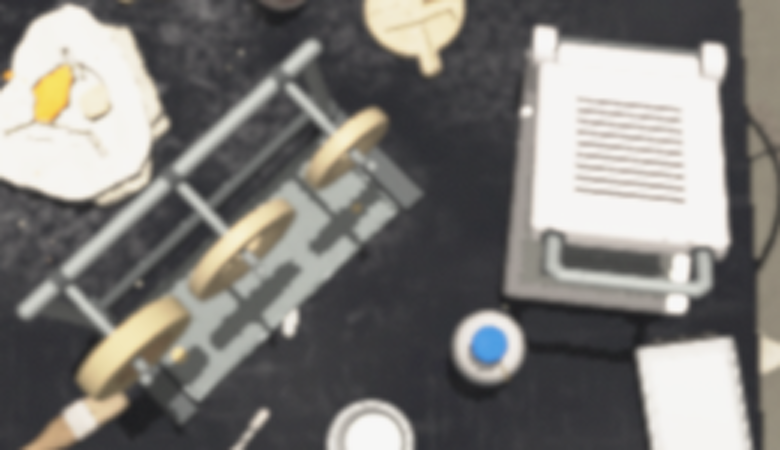

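View pics/c2.png

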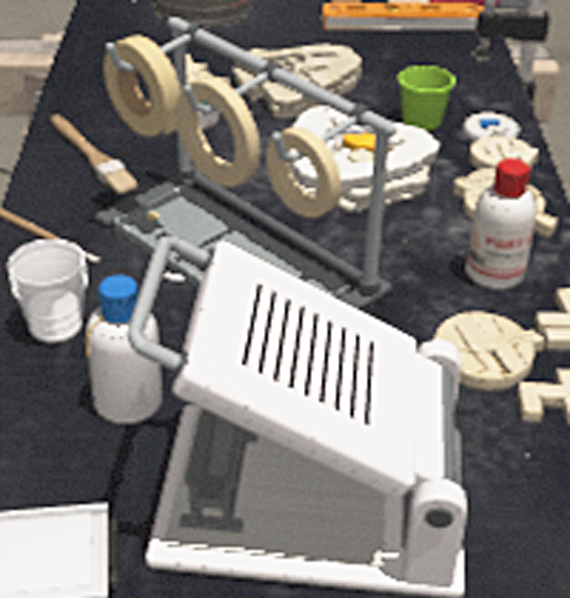

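Run:
```python
from h import *
ct,cs=calibration('top'),calibration('side')
T=lambda x,y:(x/3+180,y/3+140)
S=lambda x,y:(x/2.85+230,y/2.85+105)
a=onz(ct,*T(25,310),.178);b=onz(ct,*T(318,45),.178)
print('bar',a,b,np.linalg.norm(a-b))
u=(b-a)[:2];u/=np.linalg.norm(u);print('rack y dir',u,np.degrees(np.arctan2(*u[::-1])))
for n,p,q in[('ringL',(243,248),(222,133)),('tape',(134,348),(141,87)),('small',(348,146),(304,172)),('barL',(553,275),(168,245)),('barR',(706,285),(140,327))]:
    print(n,*tri(ct,T(*p),cs,S(*q)))
print('hook roots',[onz(ct,*T(*p),.178) for p in((65,283),(178,180),(288,85))])
print('base front corners', [onz(ct,*T(*p),.014) for p in((507,293),(685,310))], 'rear', onz(ct,*T(530,50),.014))
print('side base', [onz(cs,*S(*p),.014) for p in((150,545),(465,575))])
```

```text
bar [0.46927403 0.48338848 0.178     ] [0.65975597 0.28403448 0.178     ] 0.2757270075671764
rack y dir [ 0.69083525 -0.72301221] -46.30373739288155
ringL [0.51928808 0.33959723 0.1422524 ] 0.0036788315619559328
tape [0.44444064 0.41426848 0.1461045 ] 0.001091415751042726
small [0.59048674 0.26319102 0.15292465] 0.0009839158611752693
barL [0.49455401 0.11893979 0.18480204] 0.0019673822496476755
barR [0.48693034 0.01780778 0.19922973] 0.0029719182568130457
hook roots [array([0.48804824, 0.45668167, 0.178     ]), array([0.56092741, 0.38092759, 0.178     ]), array([0.63007008, 0.30492488, 0.178     ])]
base front corners [array([0.49734075, 0.14057187, 0.014     ]), array([ 0.48371103, -0.00531194,  0.014     ])] rear [0.70540824 0.11892008 0.014     ]
side base [array([0.48462521, 0.00494267, 0.014     ]), array([ 0.69734853, -0.01623266,  0.014     ])]
```

Top view (crop): the rail's middle hook carries the large ring (crop 243,248). The tape roll is left (134,348) and the small ring right (348,146). The lamp handle runs (553,275)–(706,285). The side view agrees, and the head is already about 30° open. The measured sizes fit: handle 0.216 m from the hinge, ring centre z 0.142 against 0.1435 expected. I'm moving toward the handle.

>>> step_arm([
  [0.01, 0.03, 0.024, 0, 0, 0.12, 0.04],
  [0.012, 0.036, 0.015, 0, 0, 0.12, 0.04],
  [0.012, 0.036, 0.015, 0, 0, 0.12, 0.04],
  [0.012, 0.036, 0.015, 0, 0, 0.12, 0.04],
  [0.012, 0.036, 0.015, 0, 0, 0.12, 0.04],
  [0.012, 0.036, 0.015, 0, 0, 0.12, 0.04],
  [0.012, 0.036, 0.015, 0, 0, 0.12, 0.04],
  [0.012, 0.036, 0.015, 0, 0, 0.12, 0.04],
  [0.012, 0.036, 0.015, 0, 0, 0.12, 0.04],
  [0.012, 0.036, 0.015, 0, 0, 0.12, 0.04],
], grip_force=60)

```text
clock: 0.93
position: [0.2534, -0.2422, 0.3427]
orientation: [[0.995, -0.102, -0.024], [-0.102, -0.995, 0.013], [-0.026, -0.01, -1.0]]
force: [1.6, 0.9, 0.5]
finger_gap: 0.0397
```

>>> step_arm([
  [0.019, 0.0315, 0, -0.005, -0.052, 0, 0.04],
  [0.019, 0.0315, 0, -0.005, -0.052, 0, 0.04],
  [0.019, 0.0315, 0, -0.005, -0.052, 0, 0.04],
  [0.019, 0.0315, 0, -0.005, -0.052, 0, 0.04],
  [0.019, 0.0315, 0, -0.005, -0.052, 0, 0.04],
  [0.019, 0.0315, -0.01, -0.005, -0.052, 0, 0.04],
  [0.019, 0.0315, -0.01, -0.005, -0.052, 0, 0.04],
  [0.019, 0.0315, -0.01, -0.005, -0.052, 0, 0.04],
  [0.019, 0.0315, -0.01, -0.005, -0.052, 0, 0.04],
  [0.019, 0.0315, -0.01, -0.005, -0.052, 0, 0.04],
])

```text
clock: 1.77
position: [0.4503, 0.0884, 0.3008]
orientation: [[0.851, -0.096, 0.517], [-0.088, -0.995, -0.04], [0.518, -0.011, -0.855]]
force: [1.0, -1.4, -0.7]
finger_gap: 0.0399
```

Run:
```python
from h import *
s=sense();print(s['position'],s['orientation'].round(3),s['qpos'].round(1))
im,c=snap('wrist','w1.png');print(np.round(c['extrinsics'],3),c['mtx'])
print('bar expected',proj(c,[.4946,.1189,.19]),proj(c,[.4869,.0178,.192]))
```

```text
[0.45033429 0.08844397 0.30084696] [[ 0.851 -0.096  0.517]
 [-0.088 -0.995 -0.04 ]
 [ 0.518 -0.011 -0.855]] [  6.5 -36.5 127.5  -6.6  58.5  14.1]
[[ 0.85   0.23  -0.473  0.367]
 [-0.088  0.949  0.303  0.163]
 [ 0.519 -0.216  0.827  0.452]
 [ 0.     0.     0.     1.   ]] [[278.28702986   0.         320.19036562]
 [  0.         278.28702986 199.54913972]
 [  0.           0.           1.        ]]
bar expected [298.02440465 157.23860767] [302.79949086 247.18055791]
```

View pics/w1.png

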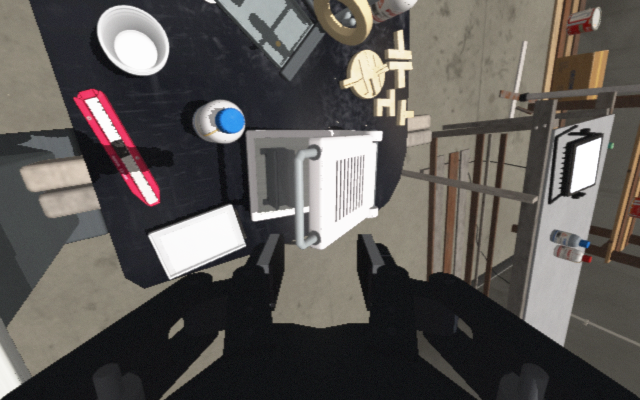

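The wrist view shows the bar at col ~300, rows 152–245, against a prediction of 298–303, so the handle position is confirmed.

>>> step_arm([
  [-0.0095, -0.008, -0.0055, 0, 0, 0, 0.04],
  [-0.0095, -0.008, -0.0055, 0, 0, 0, 0.04],
  [0.0083, -0.0006, -0.0138, 0, 0, 0, 0.04],
  [0.0083, -0.0006, -0.0138, 0, 0, 0, 0.04],
  [0.0083, -0.0006, -0.0138, 0, 0, 0, 0.04],
  [0.0083, -0.0006, -0.0138, 0, 0, 0, 0.04],
  [0.0083, -0.0006, -0.0138, 0, 0, 0, 0.04],
  [0.0083, -0.0006, -0.0138, 0, 0, 0, 0.04],
  [0.0083, -0.0006, -0.0138, 0, 0, 0, 0.04],
  [0.0083, -0.0006, -0.0138, 0, 0, 0, 0.04],
])

```text
clock: 2.65
position: [0.4908, 0.0859, 0.1642]
orientation: [[0.86, -0.059, 0.508], [-0.059, -0.998, -0.016], [0.508, -0.016, -0.861]]
force: [0.1, -0.2, 0.7]
finger_gap: 0.0401
```

Run:
```python
from h import *
s=sense();print(s['position'],s['qpos'].round(1),s['force'])
print(np.array([.498,.067,.180])-s['position'], s['orientation'].T@(np.array([.491,.068,.192])-s['position']))
im,c=snap('side','s2.png'); cv2.imwrite('pics/s2c.png',cv2.resize(im[150:320,220:420,::-1],None,fx=3,fy=3,interpolation=cv2.INTER_CUBIC))
```

```text
[0.49080039 0.08586626 0.16420805] [  3.8 -22.2 133.6  -4.6  38.3  10.3] [ 0.10248968 -0.23178525  0.65144161]
[ 0.00719961 -0.01886626  0.01579195] [ 0.01532757  0.01737928 -0.02355126]
```

View pics/s2c.png

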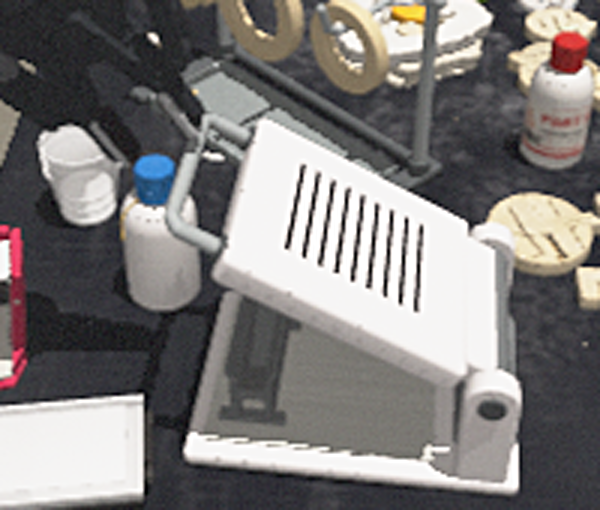

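>>> step_arm([
  [0.0025, -0.002, 0.002, 0, 0, 0, 0.04],
  [0.0015, -0.006, 0.004, 0, 0, 0, 0.04],
  [0.001, -0.006, 0.006, 0, 0, 0, 0.04],
  [0.001, -0.004, 0.0055, 0, 0, 0, 0.04],
  [0, 0, 0, 0, 0, 0, 0.04],
  [0, 0, 0, 0, 0, 0, 0.02],
  [0, 0, 0, 0, 0, 0, 0.02],
  [0, 0, 0, 0, 0, 0, 0.02],
  [0, 0, 0, 0, 0, 0, 0.02],
  [0, 0, 0, 0, 0, 0, 0.02],
])

```text
clock: 3.53
position: [0.4931, 0.0667, 0.1791]
orientation: [[0.865, -0.059, 0.499], [-0.058, -0.998, -0.017], [0.499, -0.015, -0.867]]
force: [-0.1, -0.3, -0.2]
finger_gap: 0.02
```

Run:
```python
from h import *
s=sense();print(s['position'],s['qpos'].round(1),s['force'],s['finger_gap'])
print(s['orientation'].T@(np.array([.491,.068,.192])-s['position']))
```

```text
[0.49307472 0.06666088 0.17905522] [  0.4 -23.5 132.6  -1.8  41.    5. ] [-0.11785586 -0.29852182 -0.17456106] 0.019991403918441734
[ 0.00458432 -0.00140495 -0.01227498]
```

>>> step_arm([
  [0.0035, 0, 0.002, 0, 0, 0, 0.02],
  [0, 0, 0, 0, 0, 0, 0.0],
  [0, 0, 0, 0, 0, 0, 0.0],
  [0, 0, 0, 0, 0, 0, 0.0],
  [0, 0, 0, 0, 0, 0, 0.0],
  [0, 0, 0, 0, 0, 0, 0.0],
  [0, 0, 0, 0, 0, 0, 0.0],
  [0, 0, 0, 0, 0, 0, 0.0],
  [0, 0, 0, 0, 0, 0, 0.0],
  [0, 0, 0, 0, 0, 0, 0.0],
], grip_force=90)

```text
clock: 4.37
position: [0.4962, 0.0672, 0.18]
orientation: [[0.866, -0.058, 0.497], [-0.057, -0.998, -0.016], [0.497, -0.015, -0.868]]
force: [-0.3, 0.4, -0.6]
finger_gap: -0.0003
```

Run:
```python
from h import *
s=sense();print(s['position'],s['orientation'].round(3),s['force'],s['finger_gap'])
im,c=snap('side','s3.png'); cv2.imwrite('pics/s3c.png',cv2.resize(im[150:320,220:420,::-1],None,fx=3,fy=3,interpolation=cv2.INTER_CUBIC))
```

```text
[0.49619819 0.06722547 0.17999141] [[ 0.866 -0.058  0.497]
 [-0.057 -0.998 -0.016]
 [ 0.497 -0.015 -0.868]] [-0.30253359  0.3821363  -0.58084044] -0.0003099081561628938
```

View pics/s3c.png

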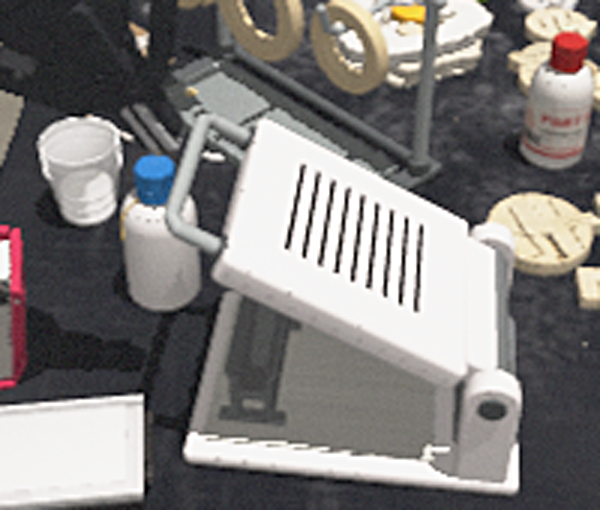

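Run:
```python
from h import *
from scipy.optimize import least_squares
ct,cs=calibration('top'),calibration('side')
s=sense();cw=calibration('wrist')
print('TCP in s3c',(proj(cs,s['position'])-[220,150])*3, 'grasp', (proj(cs,s['position']-.04*s['orientation'][:,2])-[220,150])*3)
# wrist cam at w1 pose: rebuild from relative transform
R0=np.array([[.851,-.096,.517],[-.088,-.995,-.04],[.518,-.011,-.855]]);p0=np.array([.4503,.0884,.3008])
Tw=np.eye(4);Tw[:3,:3]=s['orientation'];Tw[:3,3]=s['position'];T0=np.eye(4);T0[:3,:3]=R0;T0[:3,3]=p0
c0=dict(mtx=cw['mtx'],extrinsics=T0@np.linalg.inv(Tw)@np.array(cw['extrinsics']))
print(np.round(c0['extrinsics'],3))
obs=[(ct,(180+575/3,140+279/3)),(ct,(180+690/3,140+287/3)),(cs,(220+195/3,150+135/3)),(cs,(220+176/3,150+200/3)),(c0,(299.5,165)),(c0,(300,235))]
yl=np.array([.0958,.9954,0])
def res(q,o=obs):
    P=np.array([q[0],.068,q[1]]);D=np.array([np.sin(q[2]),np.cos(q[2]),0]);r=[]
    for c,(u,v) in o:
        a,d=ray(c,u,v);n=np.cross(d,D);r.append((P-a)@n/np.linalg.norm(n)*1000)
    return r
for name,o in(('all',obs),('t+s',obs[:4]),('s+w',obs[2:]),('t+w',obs[:2]+obs[4:])):
    r=least_squares(res,[.49,.19,.09],args=(o,),x_scale=[.01,.01,.1]);print(name,r.x,np.round(r.fun,1))
```

```text
TCP in s3c [201.05805527 180.39398962] grasp [164.05610811 133.20792117]
[[ 0.85   0.23  -0.474  0.367]
 [-0.088  0.949  0.303  0.163]
 [ 0.519 -0.216  0.827  0.451]
 [ 0.     0.     0.     1.   ]]
all [0.48819797 0.19351801 0.08797961] [ 1.5 -0.1 -0.2 -0.5 -1.4  0.6]
t+s [0.4877647  0.19082374 0.07297106] [ 0.2 -0.2 -0.3  0.3]
s+w [0.48861339 0.19346188 0.10172825] [ 0.6 -0.6 -0.5  0.5]
t+w [0.48712104 0.19654658 0.08918946] [ 0.8 -0.8 -0.9  0.9]
```

Run:
```python
from h import *
im=cv2.imread('pics/s3.png')[150:260,230:330].astype(float)
a=np.clip(255*(im/255)**.45,0,255).astype(np.uint8)
b=cv2.imread('pics/w1.png')*0
im2,c=snap('wrist','w2.png')
w=np.clip(255*(im2[100:340,220:440,::-1]/255.)**.6,0,255).astype(np.uint8)
A=cv2.resize(a,(450,495),interpolation=cv2.INTER_CUBIC);W=cv2.resize(w,(350,382),interpolation=cv2.INTER_CUBIC)
o=np.zeros((495,800,3),np.uint8);o[:,:450]=A;o[:382,450:]=W;cv2.imwrite('pics/e1.png',o)
s=sense();print('tcp in wrist panel',(proj(c,s['position'])-[220,100])*350/220+[450,0],'tcp in side panel',(proj(calibration('side'),s['position'])-[230,150])*4.5)
```

```text
tcp in wrist panel [608.02326259 203.09111523] tcp in side panel [256.56533452 270.66325501]
```

View pics/e1.png

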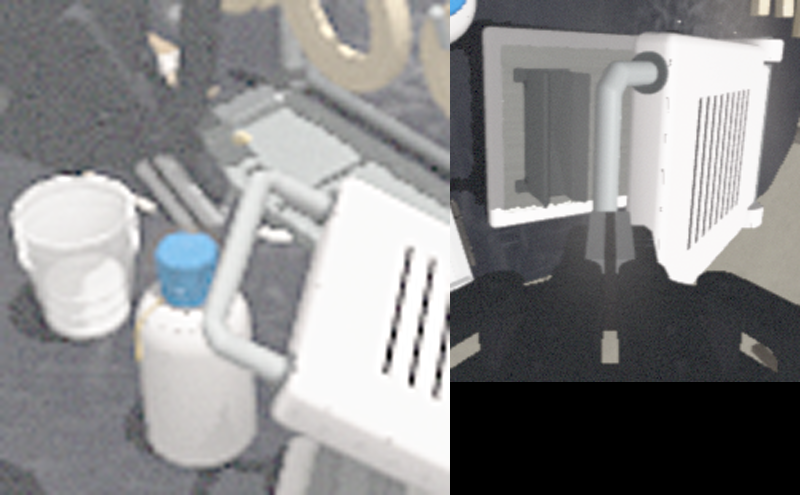

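The enhanced view shows the closed tips ending at the bar (side panel ~(215,225), wrist panel (608,208)). The gripper closed without the bar because the tips were too short of it. I'll reopen and go deeper.

>>> step_arm([
  [-0.004, 0, 0.007, 0, 0, 0, 0.045],
  [-0.004, 0, 0.007, 0, 0, 0, 0.045],
  [0.001, 0, 0.0005, 0, 0, 0, 0.045],
  [0, 0, 0, 0, 0, 0, 0.045],
  [0.005, 0, -0.005, 0, 0, 0, 0.045],
  [0.005, 0, -0.005, 0, 0, 0, 0.045],
  [0.004, 0, -0.007, 0, 0, 0, 0.045],
  [0.004, 0, -0.007, 0, 0, 0, 0.045],
  [0.004, 0, -0.007, 0, 0, 0, 0.045],
  [0, 0, 0, 0, 0, 0, 0.045],
])

```text
clock: 5.3
position: [0.5129, 0.0672, 0.1625]
orientation: [[0.865, -0.058, 0.498], [-0.058, -0.998, -0.016], [0.498, -0.015, -0.867]]
force: [-0.7, 0.2, -0.0]
finger_gap: 0.0451
```

Run:
```python
from h import *
s=sense();print(s['position'],s['orientation'].round(3),s['force'],s['finger_gap'])
print(s['orientation'].T@(np.array([.4882,.068,.1935])-s['position']))
im2,c=snap('wrist','w3.png'); im=get_image('side')
w=np.clip(255*(im2[100:340,220:440,::-1]/255.)**.6,0,255).astype(np.uint8)
a=np.clip(255*(im[150:260,230:330,::-1]/255.)**.45,0,255).astype(np.uint8)
o=np.zeros((495,800,3),np.uint8);o[:,:450]=cv2.resize(a,(450,495),interpolation=cv2.INTER_CUBIC);o[:382,450:]=cv2.resize(w,(350,382),interpolation=cv2.INTER_CUBIC);cv2.imwrite('pics/e2.png',o)
```

```text
[0.51292223 0.06718159 0.16247116] [[ 0.865 -0.058  0.498]
 [-0.058 -0.998 -0.016]
 [ 0.498 -0.015 -0.867]] [-0.71428437  0.21984921 -0.01453923] 0.045116947524650224
[-0.00597549  0.00015761 -0.03922902]
```

View pics/e2.png

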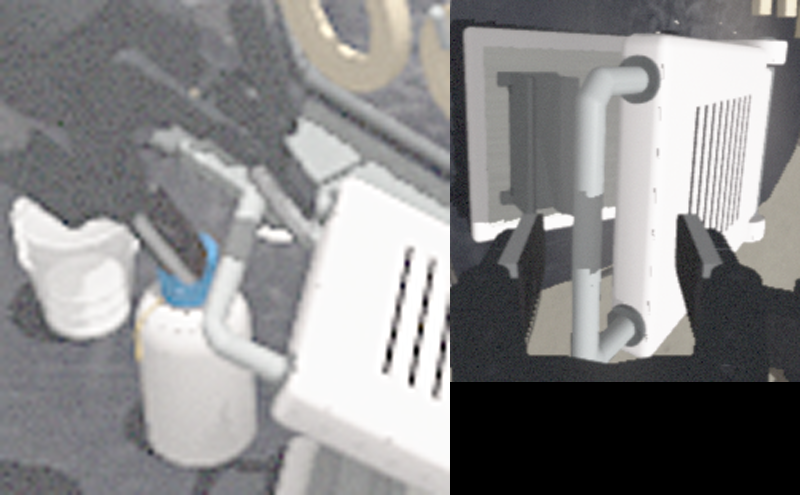

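Now the bar lies between the fingers: wrist panel bar at col 590, fingers at ~530 and ~690. I'll back out a little, centre and close.

>>> step_arm([
  [-0.0045, 0, 0.0035, 0, 0, 0, 0.045],
  [-0.0045, 0, 0.0035, 0, 0, 0, 0.045],
  [-0.004, 0, 0.004, 0, 0, 0, 0.045],
  [0, 0, 0, 0, 0, 0, 0.03],
  [0, 0, 0, 0, 0, 0, 0.015],
  [0, 0, 0, 0, 0, 0, 0.0],
  [0, 0, 0, 0, 0, 0, 0.0],
  [0, 0, 0, 0, 0, 0, 0.0],
  [0, 0, 0, 0, 0, 0, 0.0],
  [0, 0, 0, 0, 0, 0, 0.0],
], grip_force=60)

```text
clock: 6.23
position: [0.4996, 0.0674, 0.1786]
orientation: [[0.862, -0.057, 0.504], [-0.057, -0.998, -0.016], [0.504, -0.015, -0.864]]
force: [0.1, 0.9, -0.1]
finger_gap: -0.0002
```

Run:
```python
from h import *
s=sense();print(s['position'],s['orientation'].round(3),s['force'],s['finger_gap'])
g=s['position']-.019*s['orientation'][:,2];print('grasp',g)
```

```text
[0.49957337 0.06738743 0.17864944] [[ 0.862 -0.057  0.504]
 [-0.057 -0.998 -0.016]
 [ 0.504 -0.015 -0.864]] [ 0.12601246  0.94257317 -0.09023219] -0.000157507877068862
grasp [0.49000095 0.06768886 0.19505914]
```

>>> step_arm([
  [-0.002, 0, 0.004, 0, 0, 0, 0.045],
  [-0.002, 0, 0.004, 0, 0, 0, 0.045],
  [0, 0, 0, 0, 0, 0, 0.045],
  [0, 0, 0, 0, 0, 0, 0.045],
  [0.003, 0, -0.007, 0, 0, 0, 0.045],
  [0.003, 0, -0.007, 0, 0, 0, 0.045],
  [0.003, 0, -0.006, 0, 0, 0, 0.045],
  [0.003, 0, -0.006, 0, 0, 0, 0.045],
  [0, 0, 0, 0, 0, 0, 0.045],
  [0, 0, 0, 0, 0, 0, 0.045],
])

```text
clock: 7.07
position: [0.5078, 0.0673, 0.1572]
orientation: [[0.863, -0.058, 0.502], [-0.057, -0.998, -0.016], [0.502, -0.015, -0.865]]
force: [0.1, -0.5, 0.6]
finger_gap: 0.0452
```

Run:
```python
from h import *
s=sense();print(s['position'],s['orientation'].round(3),s['force'],s['finger_gap'])
print(s['orientation'].T@(np.array([.4882,.068,.1935])-s['position']))
im2,c=snap('wrist','w4.png'); im,_=snap('side','s4.png')
cs=calibration('side')
print('tcp wrist',proj(c,s['position']),'side',proj(cs,s['position']))
```

```text
[0.50777577 0.06731966 0.15716891] [[ 0.863 -0.058  0.502]
 [-0.057 -0.998 -0.016]
 [ 0.502 -0.015 -0.865]] [ 0.11687824 -0.48577607  0.57307801] 0.04515290295885489
[ 1.28782229e-03 -9.77716004e-05 -4.12547398e-02]
tcp wrist [319.31251935 227.62517255] side [293.93067843 219.77975105]
```

>>> step_arm([
  [0, 0, 0, 0, 0, 0, 0.03],
  [0, 0, 0, 0, 0, 0, 0.02],
  [0, 0, 0, 0, 0, 0, 0.01],
  [0, 0, 0, 0, 0, 0, 0.0],
  [0, 0, 0, 0, 0, 0, 0.0],
  [0, 0, 0, 0, 0, 0, 0.0],
  [0, 0, 0, 0, 0, 0, 0.0],
  [0, 0, 0, 0, 0, 0, 0.0],
  [0, 0, 0, 0, 0, 0, 0.0],
  [0, 0, 0, 0, 0, 0, 0.0],
], grip_force=60)

```text
clock: 8.0
position: [0.5068, 0.0675, 0.1573]
orientation: [[0.863, -0.061, 0.501], [-0.062, -0.998, -0.015], [0.501, -0.018, -0.865]]
force: [0.2, 0.8, -1.0]
finger_gap: 0.0072
```

Run:
```python
from h import *
s=sense();print(s['position'],s['force'],s['finger_gap'])
im2,c=snap('wrist','w5.png'); im,_=snap('side','s5.png')
w=np.clip(255*(im2[100:340,220:440,::-1]/255.)**.6,0,255).astype(np.uint8)
a=np.clip(255*(im[150:260,230:330,::-1]/255.)**.45,0,255).astype(np.uint8)
o=np.zeros((495,800,3),np.uint8);o[:,:450]=cv2.resize(a,(450,495),interpolation=cv2.INTER_CUBIC);o[:382,450:]=cv2.resize(w,(350,382),interpolation=cv2.INTER_CUBIC);cv2.imwrite('pics/e3.png',o)
```

```text
[0.50680094 0.0674847  0.1573331 ] [ 0.2438489   0.82463843 -0.96111372] 0.0072015474737719565
```

View pics/e3.png

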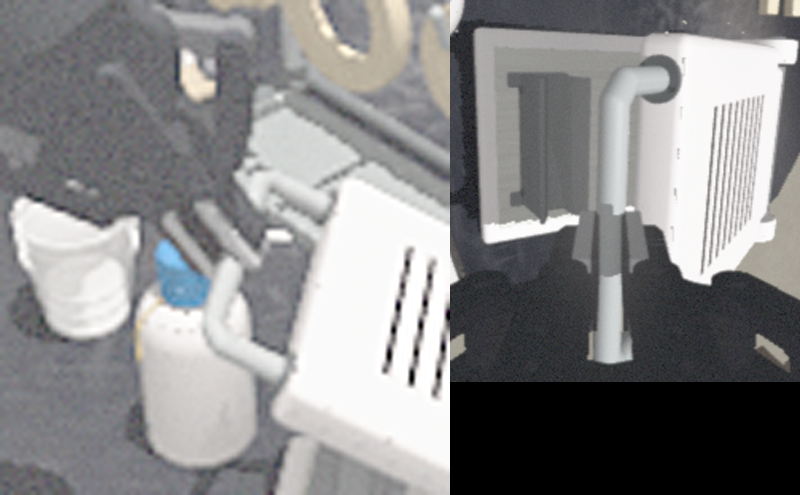

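>>> step_arm([
  [0.0027, -0.0003, 0.006, 0.0034, 0.0351, 0, 0],
  [0.0029, -0.0003, 0.0059, 0.0034, 0.0351, 0, 0],
  [0.0031, -0.0003, 0.0058, 0.0034, 0.0351, 0, 0],
  [0.0033, -0.0003, 0.0057, 0.0034, 0.0351, 0, 0],
  [0.0035, -0.0003, 0.0056, 0.0034, 0.0351, 0, 0],
  [0.0037, -0.0004, 0.0055, 0.0034, 0.0351, 0, 0],
  [0.0039, -0.0004, 0.0054, 0.0034, 0.0351, 0, 0],
  [0.0041, -0.0004, 0.0052, 0.0034, 0.0351, 0, 0],
  [0.0042, -0.0004, 0.0051, 0.0034, 0.0351, 0, 0],
  [0.0044, -0.0004, 0.0049, 0.0034, 0.0351, 0, 0],
], grip_force=100)

```text
clock: 8.93
position: [0.5307, 0.0648, 0.203]
orientation: [[0.989, -0.072, 0.131], [-0.075, -0.997, 0.02], [0.129, -0.029, -0.991]]
force: [-4.6, -0.6, 1.1]
finger_gap: 0.0053
```

```bash
cat > lamp.py <<'E'
from h import *
C=np.array([.596,.061,0]);X=np.array([.9954,-.0958,0]);H=C+.083*X+[0,0,.085]
def pol(p): r=p-H; a=-r@X; return np.hypot(a,r[2]),np.degrees(np.arctan2(r[2],a))
def st():
    s=sense();p=s['position'];t=s['orientation'][:,2]
    print(s['clock'],'tcp',p.round(4),'polar',pol(p),'bar polar(.041)',pol(p-.041*t),'tilt',np.degrees(np.arctan2(t@X,-t[2])),'F',s['force'].round(1),'T',s['ft_torque'].round(2),'gap',s['finger_gap'])
E
python3 -c "
from lamp import *
st()"
```

```text
8.9333 tcp [0.5307 0.0648 0.203 ] polar (np.float64(0.18959382369095557), np.float64(38.493986260654495)) bar polar(.041) (np.float64(0.22085330113293491), np.float64(45.91837852815091)) tilt 7.365915588663441 F [-4.6 -0.6  1.1] T [ 0.09  0.25 -0.29] gap 0.0052660522946016705
```

>>> step_arm([
  [0.005, -0.0005, 0.0058, 0.0028, 0.0297, 0, 0],
  [0.0052, -0.0005, 0.0055, 0.0028, 0.0297, 0, 0],
  [0.0054, -0.0005, 0.0053, 0.0028, 0.0297, 0, 0],
  [0.0056, -0.0005, 0.005, 0.0028, 0.0297, 0, 0],
  [0.0058, -0.0006, 0.0048, 0.0028, 0.0297, 0, 0],
  [0.006, -0.0006, 0.0045, 0.0028, 0.0297, 0, 0],
  [0.0062, -0.0006, 0.0042, 0.0028, 0.0297, 0, 0],
  [0.0063, -0.0006, 0.0039, 0.0028, 0.0297, 0, 0],
  [0.0065, -0.0006, 0.0036, 0.0028, 0.0297, 0, 0],
  [0.0066, -0.0006, 0.0033, 0.0028, 0.0297, 0, 0],
])

```text
clock: 9.77
position: [0.5846, 0.0587, 0.2488]
orientation: [[0.976, -0.083, -0.199], [-0.075, -0.996, 0.047], [-0.202, -0.031, -0.979]]
force: [-3.5, -0.8, 0.9]
finger_gap: 0.0055
```

Run:
```python
from lamp import *
st()
im2,c=snap('wrist','w6.png'); im,_=snap('side','s6.png')
o=np.zeros((450,800,3),np.uint8);o[:,:480]=cv2.resize(im[120:307,240:440,::-1],(480,450));o[:200,480:]=cv2.resize(im2[:,:,::-1],(320,200));cv2.imwrite('pics/e4.png',o)
```

```text
9.7667 tcp [0.5846 0.0587 0.2488] polar (np.float64(0.18890298161453964), np.float64(60.09547851060962)) bar polar(.041) (np.float64(0.221230203874267), np.float64(67.16053320102633)) tilt -11.695894118054843 F [-3.5 -0.8  0.9] T [ 0.05  0.28 -0.32] gap 0.005530195826967489
```

View pics/e4.png

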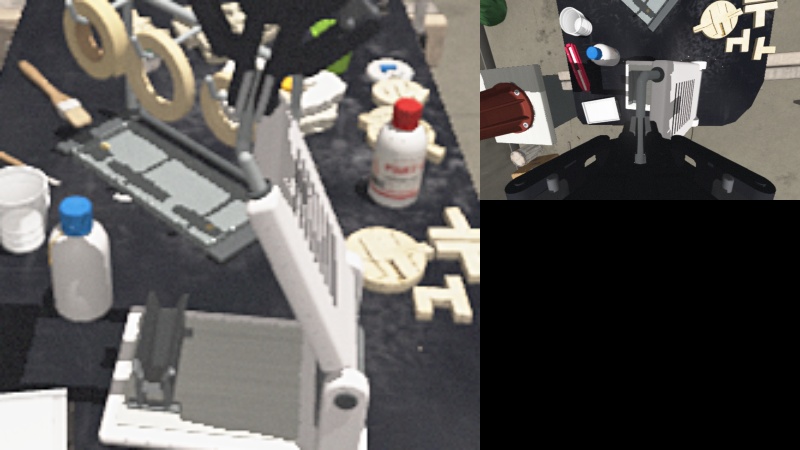

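Side panel: the head is up, with its near top edge at ~(261,201), the pivot at (345,401), and the cradle open below. I'll work out the angle numerically.

Run:
```python
from lamp import *
cs=calibration('side');Y=np.array([.0958,.9954,0])
def P(x,y,yl):
    o,d=ray(cs,x/2.4+240,y/2.4065+120);t=((C-o)@Y+yl)/(d@Y);p=o+t*d;return (p-C)@X,p[2]
piv=P(345,401,-.075);print('pivot',piv)
im=cv2.imread('pics/s6.png')
for n,q in(('tl',(250,207)),('tr',(274,197)),('mid',(261,201))):
    a=P(*q,-.069);print(n,a,np.degrees(np.arctan2(a[1]-.085,.083-a[0])),np.hypot(a[1]-.085,.083-a[0]))
# cradle & base corners in side: scale check
g=cv2.cvtColor(im,cv2.COLOR_BGR2GRAY)
print(g[196:212,338:362])
```

```text
pivot (np.float64(0.08330567273964012), np.float64(0.0792772201566706))
tl (np.float64(0.0047307384905879366), np.float64(0.25151829030578216)) 64.82487893527069 0.18399570186172684
tr (np.float64(0.019481187391692058), np.float64(0.2609526174180553)) 70.15044133791997 0.18706673443301958
mid (np.float64(0.011478836204012815), np.float64(0.2570067764352274)) 67.42224688819499 0.18628367617794836
[[ 84  77  60  37  42  71 102 124 132 160 173 182 158 101 101 136 152 151
  147 135 139 199 206 209]
 [ 99  98  78  59  36  58  96 114 127 146 163 179 164 121  89 154 254 249
  132 143 142 165 162 205]
 [ 91  99  95  85  63  61  87 113 116 139 164 166 141 106  78 202 255 255
  218 138 141 140 192 247]
 [ 97  96  97 100  85  56  57  90 112 122 132 125 110  82  90 244 255 254
  226 126 143 138 163 229]
 [ 95  94  93  99  83  94 107 111 113 109 106  90  71 132 247 255 251 249
  242 201 137 145 138 217]
 [ 93  94  90  96  80  75  85  94  97  85  67  53 118 244 255 251 248 246
  241 213 133 141 145 169]
 [ 84  85  86  86  92  92  76  50  39  41 115 238 255 255 250 248 248 245
  236 237 201 133 143
[... 215 characters left out ...]
88 196 194 189 227 250 248 246 246 246 247 247 247 247 249 247 238
  233 235 238 237 204 138]
 [192 191 189 187 195 228 245 247 246 245 244 244 242 239 238 238 234 233
  235 235 235 240 241 205]
 [190 188 188 187 191 217 238 242 237 233 227 223 218 209 203 212 223 233
  234 235 235 236 242 224]
 [191 196 193 192 182 178 204 217 202 192 184 184 184 182 180 196 218 231
  234 234 234 235 238 239]
 [190 189 191 194 177 148 160 173 170 168 169 172 181 181 188 193 212 227
  234 234 234 235 237 240]
 [190 193 192 197 199 176 153 161 167 168 173 173 179 183 185 187 203 221
  231 236 236 235 235 237]
 [191 196 197 197 171 127 143 159 164 163 173 172 177 181 183 184 195 213
  229 235 234 234 235 236]]
```

>>> step_arm([
  [0.003, -0.0003, 0.0013, 0, 0, 0, 0],
  [0.003, -0.0003, 0.0012, 0, 0, 0, 0],
  [0.003, -0.0003, 0.0011, 0, 0, 0, 0],
  [0, 0, 0, 0, 0, 0, 0],
  [0, 0, 0, 0, 0, 0, 0],
  [0, 0, 0, 0, 0, 0, 0],
  [0, 0, 0, 0, 0, 0, 0],
  [0, 0, 0, 0, 0, 0, 0],
  [0, 0, 0, 0, 0, 0, 0],
  [0, 0, 0, 0, 0, 0, 0],
])

```text
clock: 10.7
position: [0.5944, 0.0577, 0.2528]
orientation: [[0.977, -0.083, -0.196], [-0.075, -0.996, 0.046], [-0.199, -0.031, -0.979]]
force: [-1.5, 0.6, 1.8]
finger_gap: 0.0055
```

Run:
```python
from lamp import *
st()
i0=cv2.imread('pics/s6.png');im,cs=snap('side','s7.png');Y=np.array([.0958,.9954,0])
g=cv2.cvtColor(im,cv2.COLOR_RGB2GRAY)
print(g[196:208:2,338:366])
# angle from head front face edge shift between images via local matching
p,_,e=cv2.calcOpticalFlowPyrLK(cv2.cvtColor(i0,cv2.COLOR_BGR2GRAY),g,np.array([[[344.,206]],[[354,201]],[[348,212]]],np.float32),None);print(p.ravel(),e)
```

```text
10.7 tcp [0.5944 0.0577 0.2528] polar (np.float64(0.1877802342440319), np.float64(63.32050515307481)) bar polar(.041) (np.float64(0.2214404117468715), np.float64(69.89395291378253)) tilt -11.528649993381984 F [-1.5  0.6  1.8] T [ 0.01  0.17 -0.32] gap 0.005477629509003528
[[ 87  80  64  43  43  54  73  87 110 100  75  99 116 129 153 163 178 151
  111  97 245 255 135 141 143 165 164 208]
 [ 94  95  99  85  73  52  45  49  57  65  51  63 100 121 127 131 121 104
   82 129 255 255 252 197 138 143 193 246]
 [ 96  94  94  97  94  91  78  75  79  89  96  76  81  78  68  69  82 145
  245 255 251 249 244 232 193 129 131 206]
 [ 82  85  88  88  95  93  96  91  91 180 251 255 255 255 255 255 255 251
  249 247 248 248 240 233 240 217 135 163]
 [201 203 193 181 147  77  88  88 101 200 251 248 246 246 246 247 247 248
  247 248 248 245 233 232 235 234 195 124]
 [191 193 190 190 200 193 143  77 110 186 236 243 240 235 234 228 221 216
  209 209 218 226 233 233 235 235 243 209]]
[348.1694  204.98111 358.15726 200.15709 351.7674  210.9299 ] [[19.113167]
 [12.778345]
 [12.71705 ]]
```

>>> step_arm([
  [0, 0, 0, 0, 0, 0, 0.015],
  [0, 0, 0, 0, 0, 0, 0.03],
  [0, 0, 0, 0, 0, 0, 0.035],
  [0, 0, 0, 0, 0, 0, 0.035],
  [0.002, -0.0005, 0.01, 0, 0, 0, 0.035],
  [0.004, -0.001, 0.02, 0, 0, 0, 0.035],
  [0.004, -0.001, 0.02, 0, 0, 0, 0.035],
  [0.004, -0.001, 0.02, 0, 0, 0, 0.035],
  [0, 0, 0.02, 0, 0, 0, 0.035],
  [0, 0, 0.02, 0, 0, 0, 0.035],
], grip_force=40)

```text
clock: 11.58
position: [0.6083, 0.0538, 0.3627]
orientation: [[0.976, -0.079, -0.201], [-0.071, -0.996, 0.045], [-0.204, -0.03, -0.978]]
force: [0.9, 0.2, -0.4]
finger_gap: 0.0346
```

Run:
```python
from lamp import *
st();print(sense()['qpos'].round(1))
i0=cv2.imread('pics/s6.png');im,cs=snap('side','s8.png')
p,_,e=cv2.calcOpticalFlowPyrLK(cv2.cvtColor(i0,cv2.COLOR_BGR2GRAY),cv2.cvtColor(im,cv2.COLOR_RGB2GRAY),np.array([[[344.,206]],[[354,201]],[[348,212]]],np.float32),None);print(p.ravel(),e)
Y=np.array([.0958,.9954,0])
for u,v in((348.75+4.1,203.5-.9),):
    o,d=ray(cs,u,v);t=((C-o)@Y-.069)/(d@Y);q=o+t*d;print(pol(q))
```

```text
11.5833 tcp [0.6083 0.0538 0.3627] polar (np.float64(0.28641162849592045), np.float64(75.84216810042314)) bar polar(.041) (np.float64(0.32375425807704983), np.float64(79.02135281084028)) tilt -11.823090763893235 F [ 0.9  0.2 -0.4] T [ 0.03 -0.08  0.05] gap 0.03464284156788147
[ -2.7  14.5  73.5   2.1 103.7   2. ]
[348.28333 204.9426  358.54132 199.86008 351.89554 210.88852] [[19.923754]
 [20.162558]
 [14.018637]]
(np.float64(0.18622607015291823), np.float64(69.43365382357071))
```

```bash
cat > tgt.py <<'E'
from h import *
from scipy.spatial.transform import Rotation as Ro
def go(p,yaw):
    s=sense();a=np.radians(yaw);Rt=np.array([[np.cos(a),np.sin(a),0],[np.sin(a),-np.cos(a),0],[0,0,-1]])
    print('d',(np.array(p)-s['position']).round(4),'rot',Ro.from_matrix(Rt@s['orientation'].T).as_rotvec().round(4),'tool-err',(s['orientation'].T@(np.array(p)-s['position'])).round(4),'F',s['force'].round(1),'gap',round(s['finger_gap'],4))
E
python3 - <<'E'
from tgt import *
go([.542,.312,.30],43.5)
# rings in the first top image
im=cv2.imread('pics/top0.png');hsv=cv2.cvtColor(im,cv2.COLOR_BGR2HSV);ct=calibration('top')
m=cv2.inRange(hsv,(12,50,110),(32,200,255));m[:, :200]=0;m[:,312:]=0;m[:172]=0;m[275:]=0
n,l,s,c=cv2.connectedComponentsWithStats(m)
for i in range(1,n):
    if s[i,4]>60:
        pts=np.argwhere(l==i)[:,::-1].astype(np.float32);r=cv2.minAreaRect(pts)
        w=[onz(ct,*q,.17)[:2] for q in cv2.boxPoints(r)];w=np.array(w)
        print(s[i],c[i].round(1),r,'world(z.17)',onz(ct,*r[0],.17).round(4), 'edges',np.linalg.norm(w[1]-w[0]).round(4),np.linalg.norm(w[2]-w[1]).round(4))
        vx=cv2.fitLine(pts,cv2.DIST_HUBER,0,.01,.01).ravel();a=onz(ct,*(vx[2:]-10*vx[:2]),.17);b=onz(ct,*(vx[2:]+10*vx[:2]),.17);print('  line yaw',np.degrees(np.arctan2(*(b-a)[1::-1])))
E
```

```text
d [-0.0681  0.2583 -0.0685] rot [ 0.0385 -0.2015  0.8321] tool-err [-0.0717 -0.25    0.0918] F [ 0.5 -0.1  4.3] gap 0.035
[282 176  27  26 291] [294.7 188.5] ((294.7500305175781, 188.25001525878906), (11.31370735168457, 33.23401641845703), 45.0) world(z.17) [0.5882 0.2647 0.17  ] edges 0.0717 0.0248
  line yaw -45.07722002807219
[243 207  35  32 448] [259.5 222.3] ((259.5000305175781, 222.00001525878906), (13.435027122497559, 43.133514404296875), 45.0) world(z.17) [0.5152 0.3381 0.17  ] edges 0.0904 0.0291
  line yaw -46.462854906825385
[206 239  37  36 606] [222.7 255.8] ((222.8800048828125, 256.1600036621094), (20.000001907348633, 45.200008392333984), 36.86989212036133) world(z.17) [0.4435 0.4122 0.17  ] edges 0.092 0.0428
  line yaw -44.14936391257103
```

>>> step_arm([
  [-0.007, 0.027, 0.005, 0.0038, -0.02, 0.083, 0.05],
  [-0.007, 0.027, 0, 0.0038, -0.02, 0.083, 0.05],
  [-0.007, 0.027, 0, 0.0038, -0.02, 0.083, 0.05],
  [-0.007, 0.027, 0, 0.0038, -0.02, 0.083, 0.05],
  [-0.007, 0.027, 0, 0.0038, -0.02, 0.083, 0.05],
  [-0.007, 0.027, -0.01, 0.0038, -0.02, 0.083, 0.05],
  [-0.007, 0.027, -0.01, 0.0038, -0.02, 0.083, 0.05],
  [-0.007, 0.025, -0.01, 0.0038, -0.02, 0.083, 0.05],
  [-0.007, 0.025, -0.01, 0.0038, -0.02, 0.083, 0.05],
  [-0.007, 0.02, -0.01, 0.0038, -0.02, 0.083, 0.05],
])

```text
clock: 12.47
position: [0.546, 0.3185, 0.3374]
orientation: [[0.705, 0.708, 0.035], [0.708, -0.706, 0.019], [0.038, 0.011, -0.999]]
force: [0.4, -0.0, 1.3]
finger_gap: 0.0499
```

Run:
```python
from tgt import *
go([.542,.312,.30],44)
s=sense();im,c=snap('wrist','w8.png');print(s['position'])
T=np.array(c['extrinsics']);print('cam tool frame',(s['orientation'].T@(T[:3,3]-s['position'])).round(4))
u=np.array([-.695,.719,0]);x=np.array([.719,.695,0]);o=np.array([.5165,.338,.1435])
print('ring top pred',proj(c,o+[0,0,.048]),proj(c,o+.03*u+[0,0,.037]),proj(c,o-.03*u+[0,0,.037]))
hsv=cv2.cvtColor(im,cv2.COLOR_RGB2HSV);m=cv2.inRange(hsv,(12,50,90),(32,200,255))
n,l,st,ce=cv2.connectedComponentsWithStats(m)
for i in range(1,n):
    if st[i,4]>150: print(st[i],ce[i].round(1),cv2.minAreaRect(np.argwhere(l==i)[:,::-1].astype(np.float32)))
cv2.imwrite('pics/w8m.png',m)
```

```text
d [-0.004  -0.0065 -0.0374] rot [-0.0186  0.0348 -0.0191] tool-err [-0.0088  0.0014  0.0371] F [ 0.4 -0.   1.3] gap 0.0499
[0.54597066 0.31852335 0.33736153]
cam tool frame [ 0.0004 -0.0675 -0.1753]
ring top pred [308.37217033 151.07114607] [308.57960523 123.64599545] [308.19731197 175.14346601]
[ 302   14   27   85 1664] [312.4  53. ] ((315.0, 56.0), (84.0, 26.0), 90.0)
[436 106  22  35 340] [447.6 125.4] ((447.1097412109375, 124.01220703125), (29.516843795776367, 21.39580535888672), 51.34019470214844)
[305 108  12  75 742] [310.4 144.7] ((310.5, 145.0), (74.0, 11.0), 90.0)
[609 114  25  10 166] [620.8 118.9] ((620.998046875, 118.96888732910156), (9.044851303100586, 23.828506469726562), 86.42366790771484)
[430 178  37  59 257] [442.5 200.3] ((443.7029113769531, 204.63003540039062), (27.68247413635254, 59.44301223754883), 18.121862411499023)
[305 197  12  54 482] [310.1 223. ] ((310.5, 223.5), (53.0, 11.0), 90.0)
[322 244  47  54 603] [344.3 268.3] ((345.623779296875, 269.7376403808594), (51.54292678833008, 44.08014678955078), 84.2894058227539)
```

Run:
```python
from tgt import *
from scipy.optimize import least_squares
c=calibration('wrist');m=cv2.imread('pics/w8m.png',0)
a=np.linspace(0,2*np.pi,181)
def rows(o,yaw,R,zc):
    y=np.array([-np.sin(yaw),np.cos(yaw),0]);P=[proj(c,np.array([o[0],o[1],zc])+R*(np.cos(t)*y+np.sin(t)*np.array([0,0,1]))) for t in a];P=np.array(P);return P[:,1].min(),P[:,1].max()
yaw=np.radians(44.6)
for name,o,R,zc,obs in(('large',(.5181,.3396),.048,.1435,(108,182)),('small',(.5181+.104*.7022,.3396-.104*.712),.037,.1515,(197,250)),('tape',(.5181-.104*.7022,.3396+.104*.712),.0445,.1485,(14,98))):
    print(name,o,rows(o,yaw,R,zc),obs)
for (r0,r1,c0,c1) in((110,182,295,325),(198,250,300,320)):
    p=np.argwhere(m[r0:r1,c0:c1])+[r0,c0];f=cv2.fitLine(p[:,::-1].astype(np.float32),cv2.DIST_HUBER,0,.01,.01).ravel()
    print('line',f,np.degrees(np.arctan2(f[0],f[1])))
```

```text
large (0.5181, 0.3396) (np.float64(113.00851400280781), np.float64(188.45542145145873)) (108, 182)
small (0.5911288, 0.265552) (np.float64(201.556630683148), np.float64(255.84955846584995)) (197, 250)
tape (0.4450712, 0.413648) (np.float64(18.584372414939992), np.float64(103.16311097264708)) (14, 98)
line [ 1.7644519e-02 -9.9984431e-01  3.1043622e+02  1.4487950e+02] 178.98898
line [ 2.4680628e-03 -9.9999696e-01  3.1003830e+02  2.2209404e+02] 179.85858
```

Run:
```python
from tgt import *
A=[cv2.imread(f'pics/{n}.png').astype(int) for n in('w3','w4','w8')]
d=np.max([np.abs(A[i]-A[j]).max(2) for i,j in((0,2),(1,2))],0)
m=(d<22).astype(np.uint8);m=cv2.morphologyEx(m,cv2.MORPH_OPEN,np.ones((3,3)))
n,l,s,c=cv2.connectedComponentsWithStats(m)
for i in range(1,n):
    if s[i,4]>150: print(s[i],c[i].round())
for r in range(228,300,4): 
    print(r,''.join('#' if v else '.' for v in m[r,230:410:2]))
W=cv2.imread('pics/w8.png')
for r in(225,235,245,255): print(r,W[r,258:300:2].mean(1).astype(int),W[r,340:392:2].mean(1).astype(int))
```

```text
[ 247    0   47   47 1000] [266.  21.]
[ 327    0   73   49 2055] [355.  21.]
[421   0  20  19 210] [432.  10.]
[ 199    6  103  113 5211] [250.  70.]
[140  31  38  24 401] [159.  45.]
[340  60  13  60 504] [347.  91.]
[574 106  22  33 303] [584. 122.]
[120 121  30  38 505] [135. 142.]
[545 127  28  13 216] [559. 133.]
[391 130  30  31 640] [408. 143.]
[163 133  22  28 440] [175. 148.]
[196 139  26  36 671] [209. 155.]
[ 256  145   34   72 1610] [275. 179.]
[537 161  18  18 168] [546. 171.]
[530 180  21  27 364] [539. 192.]
[ 133  192   56   36 1126] [167. 209.]
[204 202  20  18 208] [214. 212.]
[526 216  18  26 213] [536. 229.]
[473 221  13  62 408] [479. 253.]
[175 234  29  30 292] [188. 249.]
[    2   241   638   159 48782] [318. 347.]
[516 252  31  29 453] [529. 264.]
[282 279  15  18 208] [290. 288.]
[270 304  17  19 219] [278. 313.]
228 ..........................................................................................
232 ..........................................................................................
236 ......##..........##...................................
[... 1486 characters left out ...]
 30 36 37 35 39 44 44 44 42 43 43 44 45 45] [ 43  41  43  42  64  75  74  71  51 141 193 217 203 147  49  53  49  40
  39  32  34  34  26  22  18  18]
235 [ 26  55  72  73  75  66  27  24  39  37  36  40  46 139 162 122 107  52
  45  42  45] [ 54  44  44  61  49  50  73  76  77  95  99 107 102  82  25  25  69  74
  73  74  72  49  42  40  84  66]
245 [81 79 79 67 19 17 20 16 27 40 37 42 40 42 44 43 48 46 44 42 49] [ 67  85  93 102 110 115 116 103 104 177 209 209 165  46  11  15   8  22
  61  80  78  80  78  62  22  16]
255 [80 51 13 18 15 19 16 14 38 65 23 35 45 43 48 41 41 46 58 50 51] [233 233 229 210 189 234 235 236 226 187 206 207 220  92  10  11  13  11
  19  14  48  79  79  80  79  78]
```

Run:
```python
from tgt import *
go([.5421,.3154,.114],44.8)
```

```text
d [-0.0004 -0.0064 -0.2208] rot [-0.0211  0.0295 -0.0118] tool-err [-0.0127  0.0028  0.2205] F [-1.6  2.3 -2.2] gap 0.0501
```

>>> step_arm([
  [0, -0.003, 0, -0.01, 0.015, -0.006, 0.05],
  [0, -0.003, 0, -0.01, 0.015, -0.006, 0.05],
  [0, 0, -0.015, 0, 0, 0, 0.05],
  [0, 0, -0.02, 0, 0, 0, 0.05],
  [0, 0, -0.02, 0, 0, 0, 0.05],
  [0, 0, -0.02, 0, 0, 0, 0.05],
  [0, 0, -0.02, 0, 0, 0, 0.05],
  [0, 0, -0.02, 0, 0, 0, 0.05],
  [0, 0, -0.02, 0, 0, 0, 0.05],
  [0, 0, -0.015, 0, 0, 0, 0.05],
])

```text
clock: 13.35
position: [0.5513, 0.3097, 0.183]
orientation: [[0.72, 0.694, 0.011], [0.694, -0.72, 0.001], [0.009, 0.007, -1.0]]
force: [0.2, -0.1, -0.2]
finger_gap: 0.0502
```

Run:
```python
from tgt import *
go([.5421,.3154,.114],44.8)
im,c=snap('wrist','w9.png');s=sense()
for r in(228,234,240,246): print(r,im[r,262:382:3].mean(1).astype(int))
hsv=cv2.cvtColor(im,cv2.COLOR_RGB2HSV);m=cv2.inRange(hsv,(12,50,70),(32,200,255))
n,l,st,ce=cv2.connectedComponentsWithStats(m)
for i in range(1,n):
    if st[i,4]>200: print(st[i],ce[i].round(1))
o=np.array([.516,.3417,.1435]);print('pred top',proj(c,o+[0,0,.048]))
```

```text
d [-0.0092  0.0057 -0.069 ] rot [-0.0016  0.011   0.0153] tool-err [-0.0033 -0.0109  0.0689] F [ 0.2 -0.1 -0.2] gap 0.0502
228 [29 30 32 31 36 32 36 41 29 61 62 62 61 64 61 42 45 43 59 59 56 56 58 53
 52 55 53 41 41 41 39 39 23 24 27 27 63 99 60 31]
234 [ 39  33  33  30  35  35  40  37  82  94  92  94 100  96  95  95  76  76
  75  76  79  97  98  97  98  95 100 101 101  99 100  99  77  28  36  38
  70  75  85  94]
240 [69 67 22 20 20 32 33 36 84 91 92 91 94 93 92 86 81 80 81 79 81 95 93 96
 95 96 98 95 94 95 97 95 95 84 60 21  7 31 68 71]
246 [ 71  25  14  16  21  30  29  30  33  39  44  45  49  49  46  63 105 105
 102  98  99  43  37  36  45  47  44  42  30  30  30  27  30  26  39  15
  13  11  40  69]
[ 294    0   38   71 2305] [313.2  32.6]
[495  65  42  75 669] [520.8 112.1]
[ 304   84   22  131 2612] [314.1 148.1]
[ 485  165  108  109 2982] [524.8 223.4]
[ 306  234   20   94 1690] [315.8 281.4]
[334 297  45  31 621] [357.  312.3]
pred top [313.79981467 157.48641622]
```

>>> step_arm([
  [-0.0045, 0.003, 0, 0, 0.005, 0.008, 0.05],
  [-0.0045, 0.003, 0, 0, 0.005, 0.008, 0.05],
  [0, 0, -0.006, 0, 0, 0, 0.05],
  [0, 0, -0.01, 0, 0, 0, 0.05],
  [0, 0, -0.01, 0, 0, 0, 0.05],
  [0, 0, -0.01, 0, 0, 0, 0.05],
  [0, 0, -0.01, 0, 0, 0, 0.05],
  [0, 0, -0.006, 0, 0, 0, 0.05],
  [0, 0, -0.003, 0, 0, 0, 0.05],
  [0, 0, 0, 0, 0, 0, 0.05],
])

```text
clock: 14.23
position: [0.5425, 0.3129, 0.1203]
orientation: [[0.712, 0.702, -0.003], [0.702, -0.712, -0.001], [-0.002, -0.001, -1.0]]
force: [-1.5, 0.0, 0.3]
finger_gap: 0.0499
```

```bash
cat > look.py <<'E'
from tgt import *
def look(f):
    im,c=snap('wrist',f)
    hsv=cv2.cvtColor(im,cv2.COLOR_RGB2HSV);m=cv2.inRange(hsv,(12,50,70),(32,200,255))
    n,l,st,ce=cv2.connectedComponentsWithStats(m)
    for i in range(1,n):
        if st[i,4]>200:
            p=np.argwhere(l==i)[:,::-1].astype(np.float32);f=cv2.fitLine(p,cv2.DIST_HUBER,0,.01,.01).ravel();print(st[i],ce[i].round(1),'ang',np.degrees(np.arctan(f[0]/f[1])).round(2))
    return im,c,m
E
python3 - <<'E'
from look import *
go([.5421,.3154,.114],44.8)
im,c,m=look('w10.png')
for r in(228,234,240,246): print(r,im[r,262:382:3].mean(1).astype(int))
print('pred top',proj(c,np.array([.516,.3417,.1915])))
E
```

```text
d [-0.0004  0.0025 -0.0063] rot [ 0.0006 -0.0027  0.0033] tool-err [ 0.0014 -0.0021  0.0063] F [-1.5  0.   0.3] gap 0.0499
[ 298    0   54   68 3121] [323.2  31.2] ang -3.2
[ 509   65   88   95 1103] [570.7 122.4] ang -7.49
[ 306   85   33  183 5599] [321.8 175.4] ang -0.47
[ 520  187  120  126 4442] [568.8 253.8] ang -43.88
[309 284  24  45 970] [320.6 306.2] ang -1.53
228 [ 35  39  39  36  37  42  46  52 106 126 157 156 157 136  67  82  92  93
  95  96  93  94  95  94  94 114 160 163 163 160 158 163 161 145  65  58
  53  30  53  68]
234 [ 37  37  36  37  47  50  51  52 101 124 158 154 161 139  67  85  92  90
  93  90  94  93  93  93  91 123 161 161 166 163 160 162 164  88  67  52
  43  39  43  47]
240 [ 68  67  16  15  29  51  38  40  95 116 157 157 160 158  76  83  91  91
  92  93  93  91  92  93  91 142 160 162 162 160 162 163 164 128  68  20
  14  28  69  70]
246 [ 68  22  13  15  25  43  42  40  97 111 155 156 160 159 120  77  88  89
  88  90  91  90  92  91  91 153 159 163 161 161 158 163 163 160 109  18
  11   9  36  67]
pred top [321.69394577 198.11918344]
```

>>> step_arm([
  [0, 0.001, -0.004, 0, 0, 0, 0.05],
  [0, 0.001, -0.003, 0, 0, 0, 0.05],
  [0, 0, 0, 0, 0, 0, 0.03],
  [0, 0, 0, 0, 0, 0, 0.02],
  [0, 0, 0, 0, 0, 0, 0.008],
  [0, 0, 0, 0, 0, 0, 0.0],
  [0, 0, 0, 0, 0, 0, 0.0],
  [0, 0, 0, 0, 0, 0, 0.0],
  [0, 0, 0, 0, 0, 0, 0.0],
  [0, 0, 0, 0, 0, 0, 0.0],
], grip_force=40)

```text
clock: 15.12
position: [0.5442, 0.3159, 0.1151]
orientation: [[0.712, 0.702, 0.001], [0.702, -0.712, 0.001], [0.002, 0.0, -1.0]]
force: [-0.5, -0.1, -0.6]
finger_gap: 0.0063
```

Run:
```python
from look import *
go([.5421,.3154,.114],44.8)
im,c,m=look('w11.png')
```

```text
d [-0.0021 -0.0005 -0.0011] rot [-0.0011  0.0013  0.0031] tool-err [-0.0019 -0.0011  0.0011] F [-0.5 -0.1 -0.6] gap 0.0063
[ 288    0   55   68 3253] [315.4  31.3] ang 2.59
[ 520   65   77   97 1112] [571.4 123.3] ang -7.24
[ 295   86   35  190 5911] [312.4 176.9] ang 0.76
[ 519  189  121  127 4572] [568.3 255.9] ang -44.07
[308 290  20  38 554] [318.5 310.7] ang -6.41
```

>>> step_arm([
  [0, 0, 0, 0, 0, 0, 0.02],
  [0, 0, 0, 0, 0, 0, 0.035],
  [0, 0, 0, 0, 0, 0, 0.045],
  [-0.001, -0.001, 0, 0, 0, 0, 0.045],
  [-0.0005, -0.0005, -0.004, 0, 0, 0, 0.045],
  [0, 0, -0.005, 0, 0, 0, 0.045],
  [0, 0, -0.005, 0, 0, 0, 0.045],
  [0, 0, -0.003, 0, 0, 0, 0.045],
  [0, 0, 0, 0, 0, 0, 0.045],
  [0, 0, 0, 0, 0, 0, 0.045],
])

```text
clock: 16.0
position: [0.5424, 0.3142, 0.0963]
orientation: [[0.712, 0.702, 0.001], [0.702, -0.712, 0.001], [0.002, 0.0, -1.0]]
force: [0.2, 0.5, 0.6]
finger_gap: 0.045
```

Run:
```python
from look import *
go([.5421,.3154,.098],44.8)
im,c,m=look('w12.png')
for r in(228,234,240,246,260): print(r,im[r,262:382:3].mean(1).astype(int),''.join('#' if v else '.' for v in m[r,262:382:3]))
```

```text
d [-0.0003  0.0012  0.0017] rot [-0.0012  0.0013  0.0033] tool-err [ 0.0006 -0.0011 -0.0017] F [0.2 0.5 0.6] gap 0.045
[ 292    0   62   61 3230] [321.7  27.6] ang -36.22
[ 550   60   73  104 1275] [595.3 122.5] ang -8.82
[ 297   81   43  217 8387] [318.  188.7] ang -0.0
[611 202  29  50 628] [629.6 229.5] ang -17.78
[ 533  224   94  103 4138] [574.9 272.8] ang -26.08
[308 308  24  20 432] [319.4 317.4] ang 76.35
228 [ 33  43  55  52  43  41  45  61 149 153  91  87  82  93  97  99  98  95
  97  98  97  98  96  98  99  93  87  93 118 114 108 147 129 129  64  65
  55  59  19  42] ............##############..............
234 [ 38  48  57  55  48  31  68 124 157 160 157 157  96  96  97  96  95  99
 100  96 100  96  97  99  97  92 158 163 161 162 161 161 161 164  63  61
  63  63  45  45] .............#############..............
240 [ 50  67  67  65  12  16  53 131 155 158 155 162  97  94  93  98  95  93
  96  96  97  93  97  94  98  93 160 160 162 160 159 166 166 133  16  15
  66  71  71  48] ............##############..............
246 [ 69  69  71  16  18  12  42 147 156 158 156 159 109  94  96  96  97  98
  95  95  96  93  93  96  96  94 159 164 164 164 162 162 164 131   8  11
  18  70  71  69] .............#############..............
260 [ 69  10   8  16  15  11  30 128  81  77  89  90  85  90  92  92  91  92
  96  92  94  93  97  92  94 102 117 148 133 137 137 120 123  62  13  17
  11  14  28  69] .............############...............
```

>>> step_arm([
  [0, 0, 0, 0, 0, 0, 0.03],
  [0, 0, 0, 0, 0, 0, 0.022],
  [0, 0, 0, 0, 0, 0, 0.016],
  [0, 0, 0, 0, 0, 0, 0.01],
  [0, 0, 0, 0, 0, 0, 0.0],
  [0, 0, 0, 0, 0, 0, 0.0],
  [0, 0, 0, 0, 0, 0, 0.0],
  [0, 0, 0, 0, 0, 0, 0.0],
  [0, 0, 0, 0, 0, 0, 0.0],
  [0, 0, 0, 0, 0, 0, 0.0],
], grip_force=40)

```text
clock: 16.88
position: [0.5428, 0.3144, 0.0968]
orientation: [[0.712, 0.702, 0.002], [0.702, -0.712, 0.001], [0.003, 0.001, -1.0]]
force: [-1.0, -0.2, 0.2]
finger_gap: 0.0061
```

Run:
```python
from look import *
go([.5421,.3154,.098],44.8)
im,c,m=look('w13.png')
```

```text
d [-0.0007  0.001   0.0012] rot [-0.0014  0.0021  0.0032] tool-err [ 0.0002 -0.0012 -0.0012] F [-1.  -0.2  0.2] gap 0.0061
[ 291    0   62   61 3221] [320.9  27.6] ang -34.35
[ 548   60   74  104 1264] [594.1 122.7] ang -8.77
[ 290   81   42  217 8268] [310.9 187. ] ang 0.11
[ 532  201  108  126 4908] [581.5 266.4] ang -44.28
[309 307  23  21 425] [319.6 317.1] ang 57.03
```

>>> step_arm([
  [0, 0, 0.002, 0, 0, 0, 0],
  [0, 0, 0.003, 0, 0, 0, 0],
  [0, 0, 0.004, 0, 0, 0, 0],
  [0, 0, 0.004, 0, 0, 0, 0],
  [0, 0, 0.004, 0, 0, 0, 0],
  [0, 0, 0.003, 0, 0, 0, 0],
  [0, 0, 0, 0, 0, 0, 0],
  [0, 0, 0, 0, 0, 0, 0],
  [0, 0, 0, 0, 0, 0, 0],
  [0, 0, 0, 0, 0, 0, 0],
], grip_force=50)

```text
clock: 17.77
position: [0.5432, 0.3145, 0.1199]
orientation: [[0.712, 0.702, 0.003], [0.702, -0.712, 0.002], [0.004, 0.001, -1.0]]
force: [-1.3, 0.5, -0.4]
finger_gap: 0.0055
```

Run:
```python
from look import *
go([.5421,.3154,.14],44.8)
im,c,m=look('w14.png')
im,cs=snap('side','s14.png')
# large ring in side: before (side0) vs now
for f in('side0','s14'):
    h=cv2.cvtColor(cv2.imread(f'pics/{f}.png'),cv2.COLOR_BGR2HSV);m=cv2.inRange(h,(12,45,80),(32,200,255))[110:200,255:360]
    n,l,st,ce=cv2.connectedComponentsWithStats(m)
    print(f,[(st[i].tolist(),(ce[i]+[255,110]).round(1).tolist()) for i in range(1,n) if st[i,4]>100])
```

```text
d [-0.0011  0.0009  0.0201] rot [-0.0019  0.0035  0.0031] tool-err [-0.0001 -0.0014 -0.0201] F [-1.3  0.5 -0.4] gap 0.0055
[ 294    0   54   69 3199] [320.   31.7] ang -0.27
[ 542   66   51   94 1005] [570.8 122.4] ang -6.83
[ 290   81   42  248 8804] [311.4 195. ] ang 1.57
[588 187  52  59 807] [611.7 213.6] ang -35.96
[ 517  216   86   97 3694] [556. 262.] ang -25.2
side0 [([11, 7, 56, 54, 1363], [293.2, 142.3]), ([63, 11, 39, 17, 191], [339.4, 127.9]), ([68, 39, 27, 33, 486], [336.6, 165.8])]
s14 [([11, 7, 55, 46, 999], [287.9, 140.2]), ([78, 11, 24, 18, 117], [345.1, 130.2]), ([68, 39, 24, 33, 404], [334.6, 165.0])]
```

>>> step_arm([
  [0, 0, 0.006, 0, 0, 0, 0],
  [0, 0, 0.007, 0, 0, 0, 0],
  [0, 0, 0.007, 0, 0, 0, 0],
  [0, 0, 0.005, 0, 0, 0, 0],
  [0, 0, 0.002, 0, 0, 0, 0],
  [-0.006, -0.006, 0, 0, 0, 0, 0],
  [-0.009, -0.009, 0, 0, 0, 0, 0],
  [-0.01, -0.01, 0, 0, 0, 0, 0],
  [-0.01, -0.01, 0, 0, 0, 0, 0],
  [-0.01, -0.01, 0, 0, 0, 0, 0],
])

```text
clock: 18.7
position: [0.4975, 0.2686, 0.1507]
orientation: [[0.711, 0.703, 0.007], [0.703, -0.711, 0.003], [0.007, 0.002, -1.0]]
force: [-0.7, -0.1, -0.7]
finger_gap: 0.0055
```

Run:
```python
from look import *
go([.5421,.3154,.14],44.8)
print(sense()['position'])
im,c,m=look('w15.png')
```

```text
d [ 0.0446  0.0468 -0.0107] rot [-0.0033  0.0066  0.0016] tool-err [ 0.0646 -0.0019  0.0111] F [-0.7 -0.1 -0.7] gap 0.0055
[0.49746615 0.26857538 0.15070381]
[ 399    0   94   77 5464] [438.7  33.3] ang -54.35
[588  72  40  84 812] [607.5 124.5] ang -9.75
[ 290   81   42  217 8341] [310.9 186.8] ang 0.09
[617 189  23  43 429] [631.8 212.3] ang -11.31
[ 554  208   75   88 2665] [586.9 250. ] ang -23.41
[391 261  35  20 324] [408.8 268.2] ang 67.28
[411 311  22  23 264] [421.5 321.8] ang 45.2
```

Run:
```python
from look import *
im=cv2.imread('pics/w15.png');m=cv2.inRange(cv2.cvtColor(im,cv2.COLOR_BGR2HSV),(12,50,70),(32,200,255))
n,l,st,ce=cv2.connectedComponentsWithStats(m);i=[k for k in range(1,n) if st[k,4]>8000][0]
for r in(84,90,110,140,170,200,210,222,234,245):
    c=np.where(l[r]==i)[0];print(r,c.min(),c.max(),(c.min()+c.max())/2, end=' | ')
s=sense();C=calibration('wrist');R=s['orientation'];a=np.linspace(0,2*np.pi,361)
def ext(x,y,z): 
    P=np.array([proj(C,s['position']+R@np.array([x,y+.048*np.cos(t),z+.048*np.sin(t)])) for t in a]);return P[:,1].min().round(1),P[:,1].max().round(1)
print()
for y in(-.034,-.038,-.042): print(y,ext(0,y,-.0467))
print('col at top for x=0,-.003',[proj(C,s['position']+R@np.array([x,-.038,-.0947])) for x in(0,-.003)])
# world-vertical plane check, far tangent
print('far',[proj(C,s['position']+R@np.array([x,-.086,-.0467])) for x in(0,-.003)])
```

```text
84 297 328 312.5 | 90 295 329 312.0 | 110 293 330 311.5 | 140 291 330 310.5 | 170 290 331 310.5 | 200 290 331 310.5 | 210 290 330 310.0 | 222 290 330 310.0 | 234 290 330 310.0 | 245 291 330 310.5 | 
-0.034 (np.float64(86.9), np.float64(302.5))
-0.038 (np.float64(76.4), np.float64(294.2))
-0.042 (np.float64(65.5), np.float64(285.8))
col at top for x=0,-.003 [array([318.46583582, 222.10171567]), array([308.70652134, 222.10410249])]
far [array([318.8068047 ,  77.68856295]), array([311.79237249,  77.68429413])]
```

Ring in hand: offset in the tool frame is about (-2.5, -36.4, -46.7) mm, seen as a strip over cols 290–331. I'll move to a viewing pose beside the cradle.

>>> step_arm([
  [-0.005, -0.018, 0.008, 0, 0, -0.08, 0],
  [-0.005, -0.022, 0.008, 0, 0, -0.088, 0],
  [-0.005, -0.024, 0.008, 0, 0, -0.088, 0],
  [-0.005, -0.024, 0.006, 0, 0, -0.088, 0],
  [-0.005, -0.024, 0.004, 0, 0, -0.088, 0],
  [-0.005, -0.024, 0.002, 0, 0, -0.088, 0],
  [-0.005, -0.024, 0, 0, 0, -0.088, 0],
  [-0.004, -0.024, 0, 0, 0, -0.088, 0],
  [-0.003, -0.022, 0, 0, 0, -0.088, 0],
  [-0.002, -0.012, 0, 0, 0, -0.08, 0],
])

```text
clock: 19.58
position: [0.4448, 0.0407, 0.1881]
orientation: [[0.993, -0.12, 0.007], [-0.12, -0.993, -0.002], [0.007, 0.001, -1.0]]
force: [-0.6, 0.7, -1.6]
finger_gap: 0.0059
```

>>> step_arm([
  [0, 0, 0, 0, 0, 0, 0],
  [0, 0, 0, 0, 0, 0, 0],
  [0, 0, 0, 0, 0, 0, 0],
  [0, 0, 0, 0, 0, 0, 0],
  [0, 0, 0, 0, 0, 0, 0],
  [0, 0, 0, 0, 0, 0, 0],
  [0, 0, 0, 0, 0, 0, 0],
  [0, 0, 0, 0, 0, 0, 0],
  [0, 0, 0, 0, 0, 0, 0],
  [0, 0, 0, 0, 0, 0, 0],
])

```text
clock: 20.42
position: [0.4444, 0.0423, 0.1881]
orientation: [[0.993, -0.114, 0.007], [-0.114, -0.993, -0.0], [0.007, -0.0, -1.0]]
force: [0.4, 0.4, -0.1]
finger_gap: 0.0057
```

Run:
```python
from look import *
go([.45,.04,.19],-5.5)
im,c,m=look('w16.png');s=sense();np.savez('w16.npz',E=c['extrinsics'],K=c['mtx'],p=s['position'],R=s['orientation'])
C=np.array([.596,.061,0]);X=np.array([.9954,-.0958,0]);Y=np.array([.0958,.9954,0])
q=[C-.067*X+a*Y+[0,0,.062] for a in(-.046,0,.046)];print('cradle pred',[proj(c,k).round(1) for k in q])
ims,cs=snap('side','s16.png');imt,ct=snap('top','t16.png')
print('side',[proj(cs,k).round(1) for k in q],'top',[proj(ct,k).round(1) for k in q])
u,v=proj(c,q[1]).astype(int)
g=lambda i,x0,y0,w,h,W,H:cv2.resize(np.clip(255*(i[y0:y0+h,x0:x0+w,::-1]/255.)**.6,0,255).astype(np.uint8),(W,H),interpolation=cv2.INTER_CUBIC)
o=np.zeros((600,800,3),np.uint8)
print('wrist crop origin',250,60)
o[:,:400]=g(im,260,50,200,300,400,600);o[:300,400:]=g(ims,270,210,80,60,400,300);o[300:,400:]=g(imt,350,190,80,60,400,300)
cv2.imwrite('pics/comp.png',o)
```

```text
d [ 0.0056 -0.0023  0.0019] rot [0.0003 0.007  0.0186] tool-err [ 0.0058  0.0016 -0.0019] F [ 0.4  0.4 -0.1] gap 0.0057
[513   0  93  34 860] [553.9  16.3] ang 86.54
[577  28  25  36 287] [583.9  46.7] ang -11.34
[598  43  27  19 219] [610.7  51.3] ang 24.67
[ 288   81   45  218 7005] [310.7 184.8] ang 0.02
[   0  337  105   63 1457] [ 40.  377.6] ang -53.08
cradle pred [array([392.3, 196.2]), array([394.4, 154.9]), array([396.7, 110.2])]
side [array([303.1, 273.4]), array([306.6, 255.9]), array([309.7, 240. ])] top [array([400.3, 224.2]), array([380.9, 222.3]), array([361.5, 220.5])]
wrist crop origin 250 60
```

View pics/comp.png

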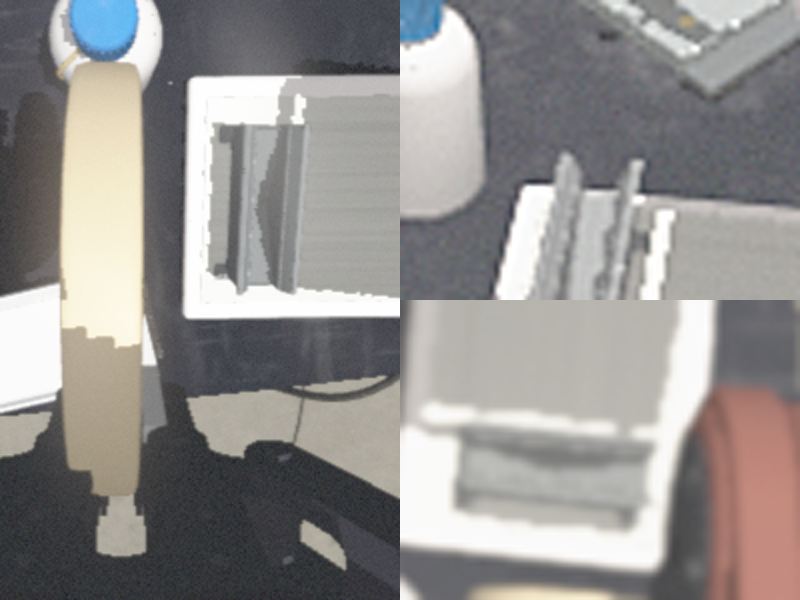

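Last picture: the wrist panel shows the cradle lips at cols ~235–250 and ~280–302, rows 125–293. Raw, that is ~393, rows 112–196, against a prediction of (394, 110–196). I'll refine it with edge profiles.

Run:
```python
from h import *
im=cv2.imread('pics/w16.png');g=im.mean(2).astype(int)
for r in(116,130,145,155,165,180,192): print(r,'c368:',g[r,368:420])
d=np.load('w16.npz');c=dict(mtx=d['K'],extrinsics=d['E'])
C=np.array([.596,.061,0]);X=np.array([.9954,-.0958,0]);Y=np.array([.0958,.9954,0])
for a in(-.04,0,.04): print([proj(c,C+(-.067+x)*X+a*Y+[0,0,.062]).round(1).tolist() for x in(-.015,-.00825,0,.00825,.015)])
# base left edge at z=.014 & others
for a in(-.075,0,.075): print('base front edge',proj(c,C-.1075*X+a*Y+[0,0,.014]).round(1))
for r in(100,150,195): print(r,'c345:',g[r,345:375])
for cc in(360,380): print('col',cc,g[80:105,cc],g[195:215,cc])
```

```text
116 c368: [125 102  74  77  75  76  78  78  72  69  66  67  72  82 110 131 142 134
 122 129 138 144 145 141 142 141 141 142 142 142 128  91  85  84  76  86
 107 115  96  96  98  95  95 107 135 150 145 127 125 127 127 126]
130 c368: [130 135 136 134 133 136 124 100  63  60  60  63  69  93 132 142 140 121
 138 158 142 141 141 141 140 127  96  85  85  81  78  79  76  77  83 100
 109  97  96  97  98  93 100 131 146 146 132 132 126 128 127 127]
145 c368: [128 130 131 132 130 127 114  66  49  61  55  61  84 124 138 139 118 118
 121 122 134 122  83  77  78  79  74  73  71  74  73  74  73  78  99 114
  96  98  94  96  96 107 138 147 141 129 128 131 127 128 127 128]
155 c368: [132 129 127 129 129 119  93  57  47  52  51  63  91 127 140 128 115 122
 128 113  82  75  77  75  76  71  68  63  69  69  69  71  71  93 116  96
  90  94  93  96 105 129 148 145 130 128 127 127 125 127 127 126]
165 c368: [131 133 132 133 130 111  67  53  47  51  52  81 121 138 138 114 118 127
 133 135 139 133 113  79  74  74  70  63  64  65  61  64  88 108  96  89
  88  91  92  97 119 147 139 124 131 130 132 132 130 131
[... 873 characters left out ...]
3 251 252 252 252 252 252 252 252 252 252 252]
150 c345: [ 39  41  38  34  36  32  38 101 194 241 252 254 254 254 254 252 240 251
 250 240 151 130 128 130 127 128 132 129 123  96]
195 c345: [ 43  38  36  38  36  38  91 184 241 252 254 254 254 254 251 240 250 249
 249 249 249 249 249 249 249 249 249 249 249 249]
col 360 [ 45  41  43  42  42  45  48  62 160 244 252 254 254 254 254 254 254 254
 254 254 254 254 254 254 254] [240 242 239 240 240 241 249 254 254 254 254 254 253 248 121  37  32  32
  41  34]
col 380 [ 64  62  65  63  62  65  63  92 209 245 252 254 254 254 254 254 254 254
 251 251 251 251 251 251 251] [141 143 190 246 249 249 250 254 254 254 254 254 252 224  89  39  35  33
  29  31]
```

```bash
cat > seat.py <<'E'
from look import *
yaw=np.radians(-6.1);Xl=np.array([np.cos(yaw),np.sin(yaw),0]);Yl=np.array([-np.sin(yaw),np.cos(yaw),0]);Z=np.array([0,0,1.])
S=np.array([.531,.0662,.073]);off=np.array([-.0028,-.0364,-.0467]);L=np.c_[Xl,Yl,Z]
def plan(h,tilt=20):
    s=sense();Rt=Ro.from_rotvec(-np.radians(tilt)*Xl).as_matrix()@np.c_[Xl,-Yl,-Z]
    p=S+[0,0,h]-Rt@off
    c=s['position']+s['orientation']@off-S
    print(s['clock'],'d',(p-s['position']).round(4),'rot',Ro.from_matrix(Rt@s['orientation'].T).as_rotvec().round(4),'ring-seat lamp',(L.T@c).round(4),'axis',(L.T@s['orientation'][:,0]).round(4),'F',s['force'].round(1),'T',s['ft_torque'].round(2),'gap',round(s['finger_gap'],4))
E
python3 -c "
from seat import *
plan(.09);plan(0)"
```

```text
20.5667 d [ 0.084  -0.0261 -0.0566] rot [-0.3466  0.0456  0.0072] ring-seat lamp [-0.0864  0.0033  0.1618] axis [ 0.9999 -0.0085  0.0071] F [ 0.2 -0.3 -0.1] T [ 0.01  0.01 -0.01] gap 0.0062
20.5667 d [ 0.084  -0.0261 -0.1466] rot [-0.3466  0.0456  0.0072] ring-seat lamp [-0.0864  0.0033  0.1618] axis [ 0.9999 -0.0085  0.0071] F [ 0.2 -0.3 -0.1] T [ 0.01  0.01 -0.01] gap 0.0062
```

>>> step_arm([
  [0.007, -0.0025, -0.004, -0.038, 0.005, 0.001, 0],
  [0.0095, -0.003, -0.006, -0.038, 0.005, 0.001, 0],
  [0.0095, -0.003, -0.006, -0.038, 0.005, 0.001, 0],
  [0.0095, -0.003, -0.006, -0.038, 0.005, 0.001, 0],
  [0.0095, -0.003, -0.006, -0.038, 0.005, 0.001, 0],
  [0.0095, -0.003, -0.006, -0.038, 0.005, 0.001, 0],
  [0.0095, -0.003, -0.006, -0.038, 0.005, 0.001, 0],
  [0.0095, -0.003, -0.006, -0.038, 0.005, 0, 0],
  [0.007, -0.002, -0.006, -0.03, 0.004, 0, 0],
  [0.003, -0.001, -0.004, -0.015, 0.002, 0, 0],
])

```text
clock: 21.4
position: [0.5339, 0.0136, 0.1321]
orientation: [[0.994, -0.103, -0.032], [-0.108, -0.928, -0.357], [0.007, 0.358, -0.934]]
force: [-0.3, 0.0, -1.3]
finger_gap: 0.0057
```

```bash
python3 -c "
from seat import *
plan(.06);print(sense()['qpos'].round(1))"
```

```text
21.4 d [-0.0054  0.0024 -0.0305] rot [0.0178 0.0056 0.0015] ring-seat lamp [ 0.0055 -0.0013  0.0897] axis [ 1.     -0.0015  0.0075] F [-0.3  0.  -1.3] T [ 0.18 -0.02  0.01] gap 0.0057
[  6.6  10.  105.4 -21.9  70.4  21.4]
```

>>> step_arm([
  [-0.002, 0.001, -0.006, 0.006, 0.002, 0, 0],
  [-0.002, 0.001, -0.008, 0.006, 0.002, 0, 0],
  [-0.0014, 0.0004, -0.008, 0.006, 0.002, 0, 0],
  [0, 0, -0.006, 0, 0, 0, 0],
  [0, 0, -0.002, 0, 0, 0, 0],
  [0, 0, 0, 0, 0, 0, 0],
  [0, 0, 0, 0, 0, 0, 0],
  [0, 0, 0, 0, 0, 0, 0],
  [0, 0, 0, 0, 0, 0, 0],
  [0, 0, 0, 0, 0, 0, 0],
])

```text
clock: 22.23
position: [0.5259, 0.0156, 0.0988]
orientation: [[0.994, -0.102, -0.041], [-0.11, -0.935, -0.336], [-0.004, 0.339, -0.941]]
force: [0.8, -0.6, -1.4]
finger_gap: 0.0057
```

Run:
```python
from seat import *
plan(.04)
im,c,m=look('w17.png');s=sense()
for y in(.046,.03,.0): print('slot pred',y,[proj(c,S+x*Xl+y*Yl-[0,0,.011]).round(1).tolist() for x in(-.015,0,.015)])
r=s['position']+s['orientation']@off
print('ring far tangent pred',proj(c,r+.048*Yl),proj(c,r+.048*Z))
g=im.mean(2).astype(int)
for rr in range(40,130,10): print(rr,g[rr,270:370:2])
ims,cs=snap('side','s17.png')
h=cv2.cvtColor(ims,cv2.COLOR_RGB2HSV);mm=cv2.inRange(h,(12,45,80),(32,200,255))[170:290,270:360]
n,l,st,ce=cv2.connectedComponentsWithStats(mm);print([(st[i].tolist(),(ce[i]+[270,170]).round(1).tolist()) for i in range(1,n) if st[i,4]>60])
P=np.array([proj(cs,r+.048*(np.cos(t)*Yl+np.sin(t)*Z)+x*Xl) for t in np.linspace(0,6.28,60) for x in(-.0065,.0065)]);print('side ring pred bbox',P.min(0)-[270,170],P.max(0)-[270,170])
```

```text
22.2333 d [ 0.0026  0.0004 -0.0172] rot [-0.004  -0.0031  0.0036] ring-seat lamp [-0.0022 -0.0008  0.0574] axis [ 1.     -0.0036 -0.0036] F [ 0.8 -0.6 -1.4] T [ 0.09  0.06 -0.01] gap 0.0057
[ 290   81   42  218 8381] [311.1 187.2] ang 0.35
[   8  249  150  104 7793] [ 89.2 303.2] ang -75.49
slot pred 0.046 [[292.8, 58.7], [318.7, 58.6], [344.6, 58.5]]
slot pred 0.03 [[294.4, 87.7], [318.8, 87.6], [343.3, 87.5]]
slot pred 0.0 [[296.9, 134.3], [319.1, 134.2], [341.3, 134.2]]
ring far tangent pred [311.69822179  84.45173944] [310.72257938 270.23920283]
40 [145 146 148 129 122 122 124 124 124 123 124 128 128 134 243 246 245 246
 246 246 245 246 245 246 246 246 246 246 246 246 246 246 230 120 117 116
 119 118 116 182 240 246 245 243 138 116 122 115 116 119]
50 [143 143 143 135 120 122 121 124 121  82  81  78  81  77  75  78  76  76
  76  75  73  76  69  72  68  69  68  67  66  63  70  73  66  65  61  61
  63  62  64  83 238 242 241 240 132 111 112 111 109 115]
60 [142 142 143 143 121 119 120 121 120  87  76  75  75  75  74  71  71  73
 126 132 128 127 128 129 127 127 129 126 106  59  59 1
[... 775 characters left out ...]
 111 109 105 109 107 107 109 106 108 107 103 101  84 109  78  78  81 106
 144 129 116 125 238 243 229 116 118 115 116 114 118 118]
110 [ 89 137 140 142 139 140 119 118 117 116 116  86 108 112 111 107 112 111
 108 108 110 109 109 106 109 108 105 108 109 107  82  89  79  80  81 119
 143 128 115 116 190 228 118 115 117 116 114 116 115 117]
120 [ 46 130 139 139 142 139 139 121 119 115 114  97 112 109 112 111 113 110
 114 110 112 109 109 112 111 111 110 112 108 109  89  59  56  52  57 127
  66  86 115 189 245 244 137 116 113 117 117 118 117 112]
[([58, 0, 16, 11, 132], [336.0, 174.9]), ([28, 40, 11, 48, 265], [302.9, 235.9])]
side ring pred bbox [27.71942771 35.62053962] [42.58909416 87.14780394]
```

```bash
sed -i 's/S=np.array(\[.531,.0662,.073\])/S=np.array([.5303,.0663,.073])/' seat.py; python3 -c "
from seat import *
plan(.04)"
```

```text
22.3333 d [ 0.0018  0.0005 -0.0172] rot [-0.004  -0.003   0.0035] ring-seat lamp [-0.0014 -0.0007  0.0574] axis [ 1.     -0.0035 -0.0034] F [ 0.5  0.2 -1.5] T [0.18 0.01 0.  ] gap 0.0054
```

>>> step_arm([
  [0.001, 0.0003, -0.002, -0.002, -0.0015, 0.0018, 0],
  [0.0009, 0.0002, -0.003, -0.002, -0.0015, 0.0018, 0],
  [0, 0, -0.004, 0, 0, 0, 0],
  [0, 0, -0.004, 0, 0, 0, 0],
  [0, 0, -0.003, 0, 0, 0, 0],
  [0, 0, -0.002, 0, 0, 0, 0],
  [0, 0, 0, 0, 0, 0, 0],
  [0, 0, 0, 0, 0, 0, 0],
  [0, 0, 0, 0, 0, 0, 0],
  [0, 0, 0, 0, 0, 0, 0],
])

```text
clock: 23.17
position: [0.5279, 0.0164, 0.0784]
orientation: [[0.994, -0.099, -0.036], [-0.105, -0.934, -0.341], [-0.0, 0.342, -0.94]]
force: [-0.7, -0.5, -1.5]
finger_gap: 0.0057
```

Run:
```python
from seat import *
plan(.02)
im,c,m=look('w18.png')
g=im.mean(2).astype(int)
print([proj(c,S+x*Xl+.04*Yl-[0,0,.011]).round(1).tolist() for x in(-.015,0,.015)])
for rr in range(30,110,8): print(rr,g[rr,270:370:2])
```

```text
23.1667 d [-0.0002 -0.0003 -0.0168] rot [ 0.0004 -0.0004 -0.0009] ring-seat lamp [0.0001 0.0003 0.0368] axis [ 1.e+00  9.e-04 -3.e-04] F [-0.7 -0.5 -1.5] T [ 0.17 -0.06 -0.01] gap 0.0057
[ 290   81   42  218 8389] [311.  187.1] ang 0.42
[   2  251  152  105 7882] [ 86.1 304.3] ang -70.53
[[285.9, 79.3], [314.1, 79.3], [342.2, 79.4]]
30 [120 118 121 117 121 124 123 122 189 241 242 244 244 245 245 245 246 245
 245 246 246 246 246 245 245 246 245 245 245 246 246 246 229 116 115 115
 113 114 116 115 192 245 244 244 244 228 116 118 118 116]
38 [118 120 119 121 122 119 124 124 124 122 125 156 206 245 244 244 244 245
 245 245 245 245 245 245 246 245 245 245 245 246 245 245 244 139 114 115
 116 111 116 117 186 243 244 242 138 115 114 118 115 112]
46 [114 118 119 116 117 117 120 118 120 119 123 121 122 123 122 130 240 243
 244 243 243 244 243 244 244 243 244 244 244 244 244 228 117 116 114 113
 115 115 114 190 244 243 243 241 135 117 115 112 116 116]
54 [123 119 116 119 121 117  92  74  77  75  78  75  78  78  77  76  77  76
  92 104  75  76  75  73  73  70  67  71  71  93 118 115  99  68  63
[... 605 characters left out ...]
  82  75  81  78  86
 141 137 125 242 245 245 244 149 117 119 117 114 117 115]
86 [139 134 116 116 115 114 101  65  66  65  62  63  67  84 102 100 105 102
 104 100 100 104 101  99  99 100  99 105 105 102 105  79  80  77  81 111
 140 140 117 239 243 242 242 224 114 116 113 112 111 112]
94 [140 140 130 115 118 120 113  67  68  66  63  62  82 101 102 106 104 107
 107 106 106 106 106 103 104 103 103 101 103 120  95  79  73  80  76 118
 142 134 117 192 244 243 135 116 116 112 112 117 117 113]
102 [141 138 114 116 116 116 114  77  67  66  60  63  99 105 105 107 104 106
 108 106 105 106 106 106 105 106 104 105 103 103  93  78  78  79  60 125
 143 128 114 112 114 116 112 115 117 111 113 115 113 113]
```

>>> step_arm([
  [0, 0, -0.003, 0, 0, 0, 0],
  [0, 0, -0.004, 0, 0, 0, 0],
  [0, 0, -0.004, 0, 0, 0, 0],
  [0, 0, -0.004, 0, 0, 0, 0],
  [0, 0, -0.004, 0, 0, 0, 0],
  [0, 0, -0.003, 0, 0, 0, 0],
  [0, 0, -0.001, 0, 0, 0, 0],
  [0, 0, 0, 0, 0, 0, 0],
  [0, 0, 0, 0, 0, 0, 0],
  [0, 0, 0, 0, 0, 0, 0],
])

```text
clock: 24.05
position: [0.5278, 0.0164, 0.0528]
orientation: [[0.994, -0.099, -0.037], [-0.105, -0.934, -0.341], [-0.0, 0.342, -0.94]]
force: [0.7, 0.0, -0.0]
finger_gap: 0.0056
```

```bash
python3 -c "
from seat import *
plan(0);look('w19.png')"
```

```text
24.05 d [-0.     -0.0003 -0.0112] rot [ 0.0004 -0.0005 -0.0008] ring-seat lamp [-0.      0.0003  0.0112] axis [ 1.e+00  8.e-04 -5.e-04] F [ 0.7  0.  -0. ] T [ 0.15 -0.02 -0.03] gap 0.0056
[ 290   81   42  218 8389] [311. 187.] ang 0.11
[  10  255  142  105 7630] [ 84.6 306.4] ang -62.86
```

>>> step_arm([
  [0, 0, -0.002, 0, 0, 0, 0],
  [0, 0, -0.002, 0, 0, 0, 0],
  [0, 0, -0.002, 0, 0, 0, 0],
  [0, 0, -0.0015, 0, 0, 0, 0],
  [0, 0, -0.001, 0, 0, 0, 0],
  [0, 0, -0.0005, 0, 0, 0, 0],
  [0, 0, 0, 0, 0, 0, 0],
  [0, 0, 0, 0, 0, 0, 0],
  [0, 0, 0, 0, 0, 0, 0],
  [0, 0, 0, 0, 0, 0, 0],
])

```text
clock: 24.93
position: [0.5286, 0.0164, 0.0437]
orientation: [[0.994, -0.1, -0.035], [-0.105, -0.934, -0.34], [0.001, 0.342, -0.94]]
force: [-0.1, 0.4, -0.2]
finger_gap: 0.0058
```

```bash
python3 -c "
from seat import *
plan(0);look('w20.png')"
```

```text
24.9333 d [-0.0009 -0.0003 -0.0021] rot [ 0.0003  0.0013 -0.0008] ring-seat lamp [0.0008 0.0004 0.0021] axis [1.0e+00 8.0e-04 1.4e-03] F [-0.1  0.4 -0.2] T [0.18 0.01 0.08] gap 0.0058
[ 289   81   43  218 8377] [310.9 187.1] ang 0.43
[  14  260  137  102 7432] [ 81.1 309.1] ang -66.62
```

>>> step_arm([
  [-0.0004, 0, -0.0008, 0, 0, 0, 0],
  [0, 0, -0.0008, 0, 0, 0, 0],
  [0, 0, -0.0007, 0, 0, 0, 0],
  [0, 0, -0.0005, 0, 0, 0, 0],
  [0, 0, 0, 0, 0, 0, 0],
  [0, 0, 0, 0, 0, 0, 0],
  [0, 0, 0, 0, 0, 0, 0],
  [0, 0, 0, 0, 0, 0, 0],
  [0, 0, 0, 0, 0, 0, 0],
  [0, 0, 0, 0, 0, 0, 0],
])

```text
clock: 25.82
position: [0.5293, 0.016, 0.0432]
orientation: [[0.994, -0.1, -0.033], [-0.105, -0.934, -0.342], [0.003, 0.344, -0.939]]
force: [-0.7, -0.1, 2.8]
finger_gap: 0.0058
```

```bash
python3 -c "
from seat import *
plan(0);look('w21.png')"
```

```text
25.8167 d [-0.0015  0.0001 -0.0017] rot [ 0.0019  0.0027 -0.001 ] ring-seat lamp [0.0014 0.0001 0.0016] axis [1.     0.001  0.0029] F [-0.7 -0.1  2.8] T [0.12 0.14 0.02] gap 0.0058
[ 289   81   43  218 8411] [310.6 187.1] ang 0.57
[  14  260  136  102 7463] [ 80.3 309.3] ang -67.43
```

>>> step_arm([
  [-0.0007, 0, -0.0015, 0, 0, 0, 0],
  [-0.0005, 0, -0.0015, 0, 0.002, 0, 0],
  [0, 0, -0.0015, 0, 0, 0, 0],
  [0, 0, -0.0015, 0, 0, 0, 0],
  [0, 0, 0, 0, 0, 0, 0],
  [0, 0, 0, 0, 0, 0, 0],
  [0, 0, 0, 0, 0, 0, 0],
  [0, 0, 0, 0, 0, 0, 0],
  [0, 0, 0, 0, 0, 0, 0],
  [0, 0, 0, 0, 0, 0, 0],
])

```text
clock: 26.7
position: [0.5294, 0.0149, 0.0428]
orientation: [[0.994, -0.101, -0.035], [-0.107, -0.932, -0.346], [0.002, 0.348, -0.938]]
force: [-0.5, -0.2, 3.4]
finger_gap: 0.0058
```

Run:
```python
from seat import *
plan(0);look('w22.png');s=sense()
ims,cs=snap('side','s22.png')
h=cv2.cvtColor(ims,cv2.COLOR_RGB2HSV);mm=cv2.inRange(h,(12,45,80),(32,200,255))[170:300,270:345]
n,l,st,ce=cv2.connectedComponentsWithStats(mm);print([(st[i].tolist(),(ce[i]+[270,170]).round(1).tolist()) for i in range(1,n) if st[i,4]>40])
for r,nm in((S,'seat'),(S+[0,0,.02],'+20mm')):
    P=np.array([proj(cs,r+.048*(np.cos(t)*Yl+np.sin(t)*Z)+x*Xl) for t in np.linspace(0,6.28,60) for x in(-.0065,.0065)]);print(nm,P.min(0)-[270,170],P.max(0)-[270,170])
```

```text
26.7 d [-0.0017  0.0012 -0.0012] rot [0.0061 0.0014 0.0009] ring-seat lamp [ 0.0018 -0.0008  0.0009] axis [ 1.0e+00 -9.0e-04  2.1e-03] F [-0.5 -0.2  3.4] T [0.15 0.24 0.04] gap 0.0058
[ 289   81   42  218 8420] [310.2 187.2] ang 0.64
[  16  259  135  102 7444] [ 81.2 308.6] ang -69.13
[([22, 0, 52, 11, 262], [323.1, 173.6]), ([30, 64, 10, 44, 224], [305.4, 256.5])]
seat [29.58214646 58.00598548] [ 43.57333022 107.38035535]
+20mm [29.24502979 50.39941214] [ 43.49632913 100.47129211]
```

>>> step_arm([
  [0, 0, 0, 0, 0, 0, 0.008],
  [0, 0, 0, 0, 0, 0, 0.012],
  [0, 0, 0, 0, 0, 0, 0.016],
  [0, 0, 0, 0, 0, 0, 0.02],
  [0, 0, 0, 0, 0, 0, 0.026],
  [0, 0, 0, 0, 0, 0, 0.032],
  [0, 0, 0, 0, 0, 0, 0.038],
  [0, 0, 0, 0, 0, 0, 0.038],
  [0, 0, 0, 0, 0, 0, 0.038],
  [0, 0, 0, 0, 0, 0, 0.038],
], grip_force=20)

```text
clock: 27.63
position: [0.5289, 0.0154, 0.0403]
orientation: [[0.994, -0.101, -0.035], [-0.107, -0.933, -0.344], [0.002, 0.346, -0.938]]
force: [-0.1, -0.3, 0.3]
finger_gap: 0.0378
```

Run:
```python
from seat import *
plan(0);im,c,m=look('w23.png');s=sense()
g=im.mean(2).astype(int)
for rr in(225,235,245,260): print(rr,g[rr,262:382:3],''.join('#' if v else '.' for v in m[rr,262:382:3]))
```

```text
27.6333 d [-0.0012  0.0007  0.0012] rot [0.0044 0.0013 0.001 ] ring-seat lamp [ 0.0013 -0.0005 -0.0015] axis [ 1.     -0.001   0.0018] F [-0.1 -0.3  0.3] T [ 0.2  -0.01 -0.01] gap 0.0378
[ 290   84   43  221 8847] [311.6 193.7] ang 0.04
[  19  261  131   99 6588] [ 76.6 307.5] ang -63.1
225 [ 34 104 250 252 251 252 251  96 138  59 108 109 110 112 113 115 110 113
 115 115 116 115 114 100  78  60  60 240 251 252 251 251 252 252 252 252
 252 251 252 251] ..........##############................
235 [ 33  30  34  59  80  81  69  32 126 114 103 109 113 109 110 110 110 111
 110 109 115 112 110 100  77 113  60  33  31  30  33  25  16  74  77  74
  50  35  38  44] ..........##############................
245 [ 21  20  78  78  79  63  25  26  91 118  97 107 109 109 109 108 108 107
 111 107 110 110 106  93  40 120 109  38  34  31  32  25  13  15  74  75
  75  66  20  19] ..........##############................
260 [ 79  77  77  72  19  17  25  27  32  40  70 106 104 105 105 102 106 106
 106 104 106 107 106  82  31  40  35  36  34  31  30  17  17  16  14  16
  72  77  77  71] ..........##############................
```

>>> step_arm([
  [-0.0015, 0, 0, 0, 0, 0, 0.04],
  [-0.0015, 0, 0.001, 0, 0, 0, 0.042],
  [0.0002, 0.002, 0.006, 0, 0, 0, 0.042],
  [0.0004, 0.004, 0.012, 0, 0, 0, 0.042],
  [0.0005, 0.005, 0.014, 0, 0, 0, 0.042],
  [0.0005, 0.005, 0.014, 0, 0, 0, 0.042],
  [0.0005, 0.005, 0.014, 0, 0, 0, 0.042],
  [0, 0.005, 0.014, 0, 0, 0, 0.042],
  [-0.003, 0.004, 0.014, 0, 0, 0, 0.042],
  [-0.003, 0.003, 0.014, 0, 0, 0, 0.042],
])

```text
clock: 28.52
position: [0.5193, 0.051, 0.1509]
orientation: [[0.994, -0.101, -0.039], [-0.108, -0.933, -0.344], [-0.002, 0.346, -0.938]]
force: [-0.9, -0.3, 0.1]
finger_gap: 0.0422
```

Run:
```python
from seat import *
s=sense();print(s['position'],s['force'],s['finger_gap'])
im,c,m=look('w24.png')
for h in(0,.005,.01):
  P=np.array([proj(c,S+[0,0,h]+.048*(np.cos(t)*Yl+np.sin(t)*Z)+x*Xl) for t in np.linspace(0,6.28,90) for x in(-.0065,.0065)]);print(h,'pred bbox',P.min(0).round(1),P.max(0).round(1))
```

```text
[0.51927252 0.05100676 0.15086362] [-0.92001687 -0.25068011  0.14671298] 0.04222705408281438
[ 325   95   20  116 2194] [334.3 152.6] ang -0.1
[  25  245  139   98 5705] [ 94.5 298.3] ang -74.9
0 pred bbox [322.7  94. ] [342.5 208.8]
0.005 pred bbox [322.7  95.7] [342.9 212.4]
0.01 pred bbox [322.7  97.5] [343.4 216.2]
```

>>> step_arm([
  [-0.002, 0, 0.025, 0, 0, 0, 0.042],
  [-0.004, 0, 0.03, 0, 0, 0, 0.042],
  [-0.01, -0.005, 0.03, 0, 0, 0, 0.042],
  [-0.015, -0.01, 0.025, 0, 0, 0, 0.042],
  [-0.015, -0.015, 0.02, 0, 0, 0, 0.042],
  [-0.015, -0.02, 0.015, 0, 0, 0, 0.042],
  [-0.015, -0.025, 0.01, 0, 0, 0, 0.042],
  [-0.012, -0.03, 0.005, 0, 0, 0, 0.042],
  [-0.01, -0.03, 0, 0, 0, 0, 0.042],
  [-0.005, -0.02, 0, 0, 0, 0, 0.042],
])

```text
clock: 29.4
position: [0.4153, -0.1025, 0.3314]
orientation: [[0.995, -0.095, -0.013], [-0.093, -0.935, -0.342], [0.02, 0.342, -0.94]]
force: [0.5, 0.3, 0.4]
finger_gap: 0.0423
```

>>> step_arm([
  [-0.002, -0.02, 0, 0, 0, 0, 0.042],
  [-0.004, -0.03, 0, 0, 0, 0, 0.042],
  [-0.004, -0.03, 0, 0, 0, 0, 0.042],
  [-0.004, -0.03, 0, 0, 0, 0, 0.042],
  [-0.004, -0.03, 0, 0, 0, 0, 0.042],
  [-0.004, -0.03, 0, 0, 0, 0, 0.042],
  [-0.002, -0.02, 0, 0, 0, 0, 0.042],
  [0, 0, 0, 0, 0, 0, 0.042],
  [0, 0, 0, 0, 0, 0, 0.042],
  [0, 0, 0, 0, 0, 0, 0.042],
])

```text
clock: 30.23
position: [0.386, -0.3032, 0.3388]
orientation: [[0.995, -0.103, -0.002], [-0.097, -0.933, -0.347], [0.033, 0.345, -0.938]]
force: [0.3, 0.2, -0.4]
finger_gap: 0.042
```

Run:
```python
from seat import *
s=sense();print(s['clock'],s['position'],s['force'])
ims,cs=snap('side','s25.png');imt,ct=snap('top','t25.png')
i0=cv2.imread('pics/s6.png')
p,_,e=cv2.calcOpticalFlowPyrLK(cv2.cvtColor(i0,cv2.COLOR_BGR2GRAY),cv2.cvtColor(ims,cv2.COLOR_RGB2GRAY),np.array([[[344.,206]],[[354,201]],[[348,212]]],np.float32),None);print('head pts (expect 348.2,204.9..)',p.ravel().round(1))
a=np.linspace(0,6.28,90)
for nm,im,c,(x0,y0,x1,y1) in(('side',ims,cs,(285,215,330,300)),('top',imt,ct,(340,190,430,245))):
    mm=np.zeros(im.shape[:2],np.uint8);mm[y0:y1,x0:x1]=cv2.inRange(cv2.cvtColor(im,cv2.COLOR_RGB2HSV),(12,45,80),(32,200,255))[y0:y1,x0:x1]
    n,l,st,ce=cv2.connectedComponentsWithStats(mm);print(nm,[(st[i].tolist(),ce[i].round(1).tolist()) for i in range(1,n) if st[i,4]>40])
    P=np.array([proj(c,S+.048*(np.cos(t)*Yl+np.sin(t)*Z)+x*Xl) for t in a for x in(-.0065,.0065)]);print('  pred',P.min(0).round(1),P.max(0).round(1))
# hung things and bystanders vs start
for f,im in(('top0',imt),('side0',ims)):
    o=cv2.imread(f'pics/{f}.png')[:,:,::-1]
    d=cv2.absdiff(o,im).max(2);m=cv2.morphologyEx((d>60).astype(np.uint8),cv2.MORPH_OPEN,np.ones((3,3)))
    n,l,st,ce=cv2.connectedComponentsWithStats(m);print(f,'changed',[st[i].tolist() for i in range(1,n) if st[i,4]>40])
```

```text
30.2333 [ 0.38596252 -0.30320692  0.33880943] [ 0.31526778  0.18935744 -0.38859847]
head pts (expect 348.2,204.9..) [348.2 205.  358.6 199.9 351.8 210.9]
side [([300, 228, 14, 50, 401], [306.4, 254.1])]
  pred [299.6 228. ] [313.6 277.4]
top [([363, 215, 40, 12, 348], [382.0, 221.0])]
  pred [361.3 214.8] [403.1 227.3]
top0 changed [[358, 155, 66, 84, 2797], [420, 160, 15, 14, 154], [266, 210, 12, 15, 89], [348, 216, 54, 28, 558], [374, 222, 16, 4, 58], [254, 226, 8, 8, 51], [263, 228, 16, 15, 118], [251, 243, 13, 13, 89], [610, 341, 30, 59, 956], [364, 377, 134, 23, 1902]]
side0 changed [[0, 17, 77, 22, 1162], [0, 42, 52, 25, 917], [50, 45, 16, 23, 131], [102, 124, 9, 15, 70], [303, 134, 18, 25, 156], [101, 147, 18, 37, 336], [297, 153, 7, 9, 55], [351, 158, 9, 8, 59], [283, 160, 101, 138, 5454], [29, 182, 129, 119, 6450], [107, 185, 8, 12, 57], [279, 194, 9, 18, 96], [316, 253, 8, 32, 116], [386, 258, 3, 15, 45], [18, 276, 25, 53, 405], [87, 281, 9, 18, 115], [57, 317, 41, 47, 1019], [46, 320, 9, 6, 44], [0, 329, 8, 15, 76]]
```

```bash
python3 -c "
from bench import sign_off
print(sign_off())"
```

```text
the job is handed in; nothing more can be done
None
```

The large ring now stands upright in the cradle with the lamp head folded up to about 70°. I handed the job in at about 30 s of the 54 s allowed.

**What I did:** I gripped the bar handle and folded the head up from about 30°. I then lifted the ring about 54 mm, took it out past the hook tip, turned it to the lamp and lowered it into the slot with the tool tilted 20°. It touched down at about 3 N. I then released it and moved the arm clear.

**Last checks:**
- **Ring:** its outline matches the seated position to about 1 px in the side view, and within about 2 px in the top view. Before release its centre read about 1 mm above the seat.
- **Lamp head:** estimates run from about 69° to 70°, and it did not move after I let go.
- **Everything else:** comparing start and end pictures, only the lamp, the middle hook and the arm (with its shadow) changed. The small ring, tape roll and bystanders look untouched.

**What failed or disagreed:**
- **Handle grip:** my first two tries closed on nothing, because the real fingertips sit about 35 mm behind the reported TCP. I allowed for that from then on.
- **Finger gap:** it read about 6 mm with the 13 mm ring held, so I confirmed the grip with the wrist camera. The first try at the ring read the same, so I opened and gripped it again deeper while it still hung.
- **Cradle position:** two wrist-camera measurements of the slot differed by about 1 mm, and I used the closer view.

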